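# Turn the varnished trivets tile side up

## Robot

A 6-joint arm with a two-finger parallel gripper is mounted at the origin on the work surface. World frame = base frame: x ahead of the robot, y to its left, z up, the work surface at z = 0. Lengths are in m, angles in rad, forces in N, time in s.
With the tool pointing down it reaches from about 0.35 to 0.85 m from the base axis. Payload 8.1 kg.
Tool frame: the origin (TCP) lies between the finger pads; the fingertips stand 11 mm ahead of it and the grasp point (between the pads) lies 8 mm behind it; y points along the fingers, x is the direction in which the jaws open and shut, and the axes are right-handed (so a half turn about y gives the same grasp; the last joint's range is limited). The gripper opens to 93 mm and grips with 3 to 60 N. Pads are 15 mm wide; open, the fingers measure 128 mm over their backs; the gripper's body (75 mm by 188 mm) begins 65 mm behind the grasp point.
Start: joints at [-1.417, 0.13, 1.488, -0, 1.523, -0.085], TCP at [0.142, -0.583, 0.23] pointing down, gripper open.
Joint ranges: [-2.96, 2.96], [-0.89, 2.26], [0.02, 2.5], [-1.34, 4.48], [0, 2.73], [-2.66, 2.66]. Speed limits (rad/s): [2.39, 2.39, 2.79, 3.14, 3.14, 3.14].

## Interface

Orientations are given as a rotation vector (axis times angle).
In Python, from plant import readout, optics, robot gives the robot as it stands.
- The arm moves only by the shell command python3 -m creep 'ROWS' [FORCE]. ROWS is JSON, a list that holds one entry, the list of rows, each a list of 7 numbers: the closure, from 0 (fully open) to 1 (shut), then the shift along the tool's x, y, z in cm, then the turn, a rotation vector about the tool's x, y, z in degrees. In form: [[[grip, x, y, z, wx, wy, wz], ...]]. A call has exactly 8 rows; each row shifts and turns the pose as measured when the row begins, along the tool's axes as they then stand; what a row does not reach is not made up. A row lasts 1/10 s, in which the tool goes at most 50 mm and 8.59 degrees, less where a joint would pass 70% of its speed; a pose out of reach is approached as far as the arm can. A call is refused whole if a number of a shift passes 5 or a number of a turn 8.59, either way. A call with a gripper value outside its range is refused whole. The fingers move at their own pace and stop on an object; FORCE is the grip in N (left out, the last holds). Time passes only in rows, so rows that do not move let the fingers close, or fill a call up. It gives the time, the measured TCP pose, the force and the opening at its end, in the units of the state.
- readout.read_state(): the state, without advancing time (a new reading comes with each control period).
- optics.read_camera(name): name is "side" or "top"; returns a dict with "frame" (384x512x3 uint8, red, green, blue), "depth" (384x512 float32, m along the optical axis (not along the pixel's ray), 0 where there is no reading), "intrinsics" (3x3 intrinsics, pixels), "R" (3x3) and "t" (3): a world point X has camera coordinates R X + t. Camera axes: x right, y down, z forward; pixel columns grow to the right and rows downward; lengths in m; the calibration is good to about 2 mm. A picture is of the moment at which its call begins.
- robot.close_job(): hands the job in, once; it reports no verdict.
The state is a dict: "t": time; "q": joint angles; "dq": joint speeds; "joint_torque": joint torques, N m; "tool_pos": TCP position; "orientation": TCP orientation; "force": force on the tool from outside, world axes, zero at the start; "wrist_torque": the same for the moment, N m; "opening": finger opening in m.
Only numpy, scipy, OpenCV 4.12 (cv2) and the standard library are available. Lean on these libraries where they do the work, as an engineer would, in place of code of your own. Each camera call takes 0.05 s, during which the arm holds its last target. There are 200 camera calls.

## Task

Lift the blue lid off the white turner box, set it down on the bench clear of the box, and take out the turner. The cork trivets on the green board are freshly varnished, so never touch them with the fingers: use the turner to turn over each one that lies pad side up, until all lie flat on the board, blue tile up. Then put the turner back in its box with its handle on the rest, close the box with the lid fully seated, switch the drying fan on by pushing its red-knobbed lever fully over, away from you, and leave the other things on the bench alone.

Things in the scene. Friction and masses are not known exactly. Their poses are not given: they have to be found in the camera images.
- board: fixed green plastic board, 260 (its x) x 570 (its y) x 15 mm thick; origin at the centre of its underside, so its top is 15 mm above the bench. At the start up to four trivets lie on it in two rows of two, some 115 mm apart along its x and 207 mm along its y; the middle is free. A trivet tipped over its rim comes to lie about 120 mm further on
- trivet1: cork trivet, 90 g: cork disc 100 mm across, 6 mm thick, with a raised round 56 mm across and 8 mm high in the middle of both faces: blue-and-white glazed tile on one, plain cream pad on the other. Lying flat, the disc overhangs by 22 mm, 8 mm above the board: room for a blade. Origin at its centre (11 mm above the board); +z axis out of the TILE face (down = to be turned). May be absent
- trivet2: cork trivet, 90 g: cork disc 100 mm across, 6 mm thick, with a raised round 56 mm across and 8 mm high in the middle of both faces: blue-and-white glazed tile on one, plain cream pad on the other. Lying flat, the disc overhangs by 22 mm, 8 mm above the board: room for a blade. Origin at its centre (11 mm above the board); +z axis out of the TILE face (down = to be turned). May be absent
- trivet3: cork trivet, 90 g: cork disc 100 mm across, 6 mm thick, with a raised round 56 mm across and 8 mm high in the middle of both faces: blue-and-white glazed tile on one, plain cream pad on the other. Lying flat, the disc overhangs by 22 mm, 8 mm above the board: room for a blade. Origin at its centre (11 mm above the board); +z axis out of the TILE face (down = to be turned). May be absent
- trivet4: cork trivet, 90 g: cork disc 100 mm across, 6 mm thick, with a raised round 56 mm across and 8 mm high in the middle of both faces: blue-and-white glazed tile on one, plain cream pad on the other. Lying flat, the disc overhangs by 22 mm, 8 mm above the board: room for a blade. Origin at its centre (11 mm above the board); +z axis out of the TILE face (down = to be turned). Always there
- box: fixed white turner box, open on top, outside 110 (x) x 90 (y) x 45 mm high, walls 5 mm, inside 100 x 80 mm, floor 4 mm above the bench; origin at the centre of its underside. Its -x wall (robot's side) has a 28 mm slot, open upwards, for the turner's neck
- box_rest (a point): middle of the seat of the white handle rest, part of the box, 170 mm from the box's origin along its -x: seat 51.5 mm high, 12 mm long along x, between two cheeks 27 mm apart and 71 mm high, open upwards
- turner: turner (spatula), 140 g, in the box at the start, handle towards the robot. Steel blade 80 mm long (x, tip at +x) x 50 mm wide (y) x 2 mm; origin at the centre of the blade's underside, z up. A neck rises from its rear edge to a blue handle on the rest. It goes back the same way: blade flat on the box floor, neck in the slot, handle on the rest
- turner_grip (a point): where to grip the turner's handle: on its axis, 115 mm behind the blade's centre, 60 mm above its underside; axes as the turner. The handle is straight along x, 20 mm wide (y), 24 mm high, from 47 mm ahead of this point to 73 mm behind it
- lid: loose blue lid of the box, 180 g: plate 116 (x) x 96 (y) x 6 mm; plug below, 90 x 70 x 8 mm, goes into the box (5 mm play each side); white grip bar on top, 50 (x) x 16 (y) mm, from 6 to 36 mm above the origin. Origin at the centre of the plate's underside: 45 mm above the box's origin when seated, 8 mm above the bench when set down
- fan (a joint): fan switch lever: 0 = off, leaning towards the robot; it swings 1.0 rad in all towards +x (of its grey base block, 70 x 50 x 25 mm, standing flat on the bench, turned by up to 0.15 rad), stays where it is left and needs under 2 N. Starts at 0 to 0.15
- fan_tip (a point): centre of the red ball (26 mm) on the lever's end, 80 mm from its hinge; the hinge is 22 mm above the bench. The lever leans 0.5 rad from upright at each end of its swing; axes as the base block at joint 0
- wine: wine bottle, 74 mm across, 290 mm high; bystander; origin under its centre
- jar: amber jar, 70 mm across, 100 mm high; bystander
- tin: aluminium can, 80 mm across, 70 mm high; bystander
- spray: red bottle, 60 mm across, 130 mm high; bystander
- tape: cardboard tape core, 110 mm across, 48 mm high; bystander
- pad: paper pad, 50 x 70 x 12 mm; bystander
- mug: blue mug, 80 mm across, 90 mm high; bystander
There are look-alikes about, which are no part of the job. What is shaped like the lid but orange or turquoise is not meant.

How it is judged:
By the outcome, as a careful person would: the job done as asked, in the order asked, and still so for the second after the job is handed in, with the robot touching nothing.
Of trivet1, trivet2, trivet3 only 2 to 3 are there at a start; the rules pass over those that are not, and their reading is None.
At some moment in a run one of trivet1, trivet2, trivet3, trivet4 may be knocked a few centimetres aside while the robot is not near it.
It also fails if it takes over 184 s, if anything falls off the work surface, if the arm or the gripper's body presses on something with over 40 N, if the wrist force passes 120 N, or if a joint passes its speed limit or range.

## Working session

There is one attempt and no reset: what is moved stays moved. The work goes in short steps, Python scripts to look and compute and a shell command to move; the robot and the scene stay as the last step left them, time stands still between calls to the robot, and variables do not carry over. Pictures are saved under pics/ and viewed, about 12 in all and at most 16, crops included, and the job is handed in when it is done.

```bash
mkdir -p pics; ls
python3 - <<'E'
from plant import readout, optics, robot
import cv2, numpy as np
for n in("top","side"):
    c=optics.read_camera(n); cv2.imwrite(f"pics/{n}0.png",cv2.cvtColor(c["frame"],cv2.COLOR_RGB2BGR)); np.savez(f"{n}0.npz",**c)
    print(n,c["intrinsics"].tolist(),c["R"].round(4).tolist(),c["t"].round(4).tolist(), (-c["R"].T@c["t"]).round(3))
s=readout.read_state(); print({k:np.round(v,3).tolist() for k,v in s.items()})
E
```

```text
pics
top [[493.02113691421425, 0.0, 249.41433452849395], [0.0, 493.02113691421425, 189.99065994418507], [0.0, 0.0, 1.0]] [[-0.0195, -0.9997, -0.0124], [-0.9968, 0.0204, -0.0768], [0.0771, 0.0108, -0.997]] [-0.0227, 0.5695, 1.8359] [ 0.426 -0.054  1.874]
side [[457.48314109431305, 0.0, 258.7438020037641], [0.0, 457.48314109431305, 177.71709163823334], [0.0, 0.0, 1.0]] [[0.9254, -0.3789, 0.0061], [-0.1992, -0.5001, -0.8428], [0.3224, 0.7787, -0.5383]] [-0.5468, 0.1458, 1.7054] [-0.015 -1.462  1.044]
{'t': 0.1, 'q': [-1.417, 0.131, 1.489, 0.0, 1.523, -0.085], 'dq': [0.002, -0.002, -0.004, -0.001, -0.0, 0.001], 'joint_torque': [0.002, -56.134, -49.309, 0.077, 0.029, -0.0], 'tool_pos': [0.142, -0.582, 0.229], 'orientation': [-1.312, 1.032, -1.03], 'force': [0.257, -0.312, -0.509], 'wrist_torque': [-0.014, 0.006, -0.006], 'opening': 0.093}
```

View pics/top0.png

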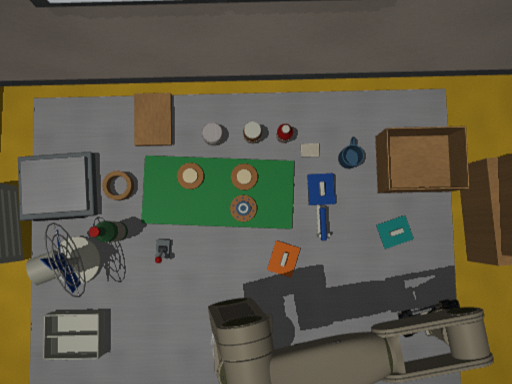

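View pics/side0.png

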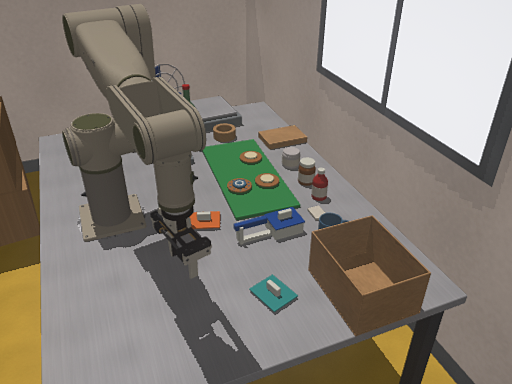

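The top view has the board around (220,192). Cream pads at (190,176) and (244,177) need turning; the blue tile at (243,208) is already right. The blue lid is at (322,189) with the turner handle at (322,222), and the fan lever's red knob is at (158,260). The side view agrees. Next I'll measure.

```bash
cat > h.py <<'E'
import numpy as np, cv2
from scipy.spatial.transform import Rotation as Ro
from plant import readout, optics, robot
def cam(n,save=None,crop=None,k=3):
    c=optics.read_camera(n)
    if save:
        im=cv2.cvtColor(c["frame"],cv2.COLOR_RGB2BGR)
        if crop: a,b,w,h=crop; im=cv2.resize(im[b:b+h,a:a+w],None,fx=k,fy=k,interpolation=cv2.INTER_CUBIC)
        cv2.imwrite(f"pics/{save}.png",im)
    return c
def ray(c,uv,z):
    uv=np.atleast_2d(np.float64(uv)); d=np.c_[uv,np.ones(len(uv))]@np.linalg.inv(c["intrinsics"]).T@c["R"]
    o=-c["R"].T@c["t"]; return o+d*((z-o[2])/d[:,2])[:,None]
def blobs(c,lo,hi,roi=None,amin=15):
    hsv=cv2.cvtColor(c["frame"],cv2.COLOR_RGB2HSV); m=cv2.inRange(hsv,lo,hi)
    if roi: r=np.zeros_like(m); a,b,w,h=roi; r[b:b+h,a:a+w]=255; m&=r
    cs,_=cv2.findContours(m,cv2.RETR_EXTERNAL,cv2.CHAIN_APPROX_NONE)
    return [k[:,0,:] for k in cs if cv2.contourArea(k)>amin]
def rect(c,cnt,z):
    p=ray(c,cnt,z)[:,:2].astype(np.float32); (a,b),(w,h),g=cv2.minAreaRect(p*1000); return np.round([a,b,w,h,g],1)
def pose():
    s=readout.read_state(); return np.array(s["tool_pos"]),Ro.from_rotvec(s["orientation"]),s
def down(yaw): # tool z down, tool x (jaw axis) at world angle yaw (deg)
    a=np.radians(yaw); x=[np.cos(a),np.sin(a),0]; z=[0,0,-1]; return Ro.from_matrix(np.c_[x,np.cross(z,x),z])
def go(p,R=None):
    q,Q,s=pose(); R=R or Q
    print("at",q.round(4),"tool shift cm",(Q.inv().apply(np.array(p)-q)*100).round(2),"turn deg",np.degrees((Q.inv()*R).as_rotvec()).round(2),"F",np.round(s["force"],1),"op",round(float(s["opening"]),4),"t",s["t"])
E
python3 - <<'E'
from h import *
import numpy as np
c=dict(np.load("top0.npz")); c2=dict(np.load("side0.npz"))
print("board",[rect(c,k,.015) for k in blobs(c,(50,100,40),(80,255,255),amin=500)])
hsv=cv2.cvtColor(c["frame"],cv2.COLOR_RGB2HSV)
for n,u,v in(("lid",315,180),("handle",322,222),("cream",190,176),("cork",180,176),("tile",243,208),("red",158,260),("base",164,243)): print(n,hsv[v,u])
for k in blobs(c,(105,120,40),(125,255,255),roi=(295,165,60,85)): print("blue",rect(c,k,.051),rect(c,k,.076),k.mean(0))
for k in blobs(c,(5,60,40),(22,255,255),roi=(143,155,152,75),amin=100): print("cork",rect(c,k,.029),cv2.boundingRect(k))
for k in blobs(c,(0,150,60),(6,255,255),roi=(145,240,35,30),amin=5): print("knob",ray(c,k.mean(0),.09),cv2.boundingRect(k))
for k in blobs(c2,(0,150,60),(6,255,255),amin=5): print("red side",k.mean(0))
for k in blobs(c,(0,0,150),(180,80,255),roi=(312,165,20,40),amin=10): print("bar",rect(c,k,.081))
r,R,s=pose(); print(R.as_matrix().round(3))
P=c["depth"]; uv=np.array([[322,189],[322,222],[190,176],[163,243],[220,192],[340,230]])
for u,v in uv:
    o=-c["R"].T@c["t"]; d=c["R"].T@np.linalg.inv(c["intrinsics"])@[u,v,1]; print((o+d*P[v,u]).round(3))
E
```

```text
board [array([565.8,  86.6, 568.4, 257.5,  86.7])]
lid [109 197 109]
handle [109 195 114]
cream [ 23  66 171]
cork [ 14 153 127]
tile [103 126  93]
red [  1 216 119]
base [90 11 92]
blue [ 437.6 -302.5  114.5   19.5    1.1] [ 437.4 -299.1  112.9   19.2    1.1] [322.8 223.5]
blue [ 565.8 -299.   113.8   95.1    1.5] [ 563.9 -295.7  112.2   93.8    1.5] [320.8411215  189.04672897]
cork [501.3  -8.8  95.4  95.3  44. ] (230, 195, 27, 27)
cork [619.8 -12.9  94.1  94.5  88.8] (231, 164, 26, 26)
cork [627.8 190.5  94.4  94.9  89.3] (177, 163, 26, 26)
knob [[0.31970256 0.29991326 0.09      ]] (155, 257, 6, 6)
red side [322.47826087 182.91304348]
red side [318.20588235 179.76470588]
red side [185.4375  86.4375]
bar [ 564.5 -297.3   10.9   40.3   88.3]
[[ 0.237 -0.     0.972]
 [-0.972  0.002  0.237]
 [-0.002 -1.     0.   ]]
[ 0.563 -0.3    0.074]
[ 0.443 -0.297  0.071]
[0.625 0.188 0.036]
[0.377 0.293 0.026]
[0.564 0.077 0.02 ]
[ 0.412 -0.372  0.007]
```

```bash
python3 - <<'E'
s=open("h.py").read()
a=s.index("def down"); b=s.index("def go")
s=s[:a]+'''def down(yaw): # tool y down, tool x (jaw axis) at world angle yaw (deg)
    a=np.radians(yaw); x=[np.cos(a),np.sin(a),0]; y=[0,0,-1]; return Ro.from_matrix(np.c_[x,y,np.cross(x,y)])
'''+s[b:]
s=s.replace('print("at",q','''
    print("shift after turn",(R.inv().apply(np.array(p)-q)*100).round(2)); print("at",q''')
open("h.py","w").write(s)
E
python3 -m creep '[[[0,0,0,0,0,6.2,0],[0,0,0,0,0,6.2,0],[0,-2.3,0,3.6,0,0,0],[0,-2.3,0,3.6,0,0,0],[0,-2.3,0,3.6,0,0,0],[0,-2.3,0,3.6,0,0,0],[0,-2.3,0,3.6,0,0,0],[0,-2.3,0,3.6,0,0,0]]]'
python3 -m creep '[[[0,-2.3,0,3.6,0,0,0],[0,-2.3,0,3.6,0,0,0],[0,-2.3,0,3.6,0,0,0],[0,-2.3,0,3.6,0,0,0],[0,-2.3,0,3.6,0,0,0],[0,-2.3,0,3.6,0,0,0],[0,0,0,0,0,0,0],[0,0,0,0,0,0,0]]]'
python3 -c "
from h import *
go([.565,-.299,.064],down(-88.7))"
```

```text
t: 0.9
tool_pos: [0.3571, -0.4381, 0.2239]
orientation: [-1.207, 1.214, -1.199]
force: [-0.2, -0.9, -0.5]
opening: 0.0929
t: 1.7
tool_pos: [0.5831, -0.286, 0.2191]
orientation: [-1.21, 1.215, -1.189]
force: [0.4, 0.6, -0.4]
opening: 0.093
shift after turn [ 1.26 15.51 -1.84]
at [ 0.5831 -0.286   0.2191] tool shift cm [ 1.49 15.51 -1.69] turn deg [ 0.5  -0.78 -0.75] F [ 0.4  0.6 -0.4] op 0.093 t 1.7
```

```bash
python3 -m creep '[[[0,0.7,3,-0.9,0.5,-0.8,-0.75],[0,0.7,3,-0.9,0,0,0],[0,0,3,0,0,0,0],[0,0,2,0,0,0,0],[0,0,1,0,0,0,0],[0,0,0,0,0,0,0],[0,0,0,0,0,0,0],[0,0,0,0,0,0,0]]]'
python3 -c "
from h import *
go([.565,-.299,.064],down(-88.7)); cam('side','side1',(180,150,200,150),4)"
```

```text
t: 2.5
tool_pos: [0.56, -0.3057, 0.0973]
orientation: [-1.219, 1.194, -1.198]
force: [0.3, 0.6, 0.2]
opening: 0.0928
shift after turn [-0.66  3.33  0.51]
at [ 0.56   -0.3057  0.0973] tool shift cm [-0.67  3.33  0.51] turn deg [-0.06 -0.28  0.15] F [0.3 0.6 0.2] op 0.0928 t 2.5
```

View pics/side1.png

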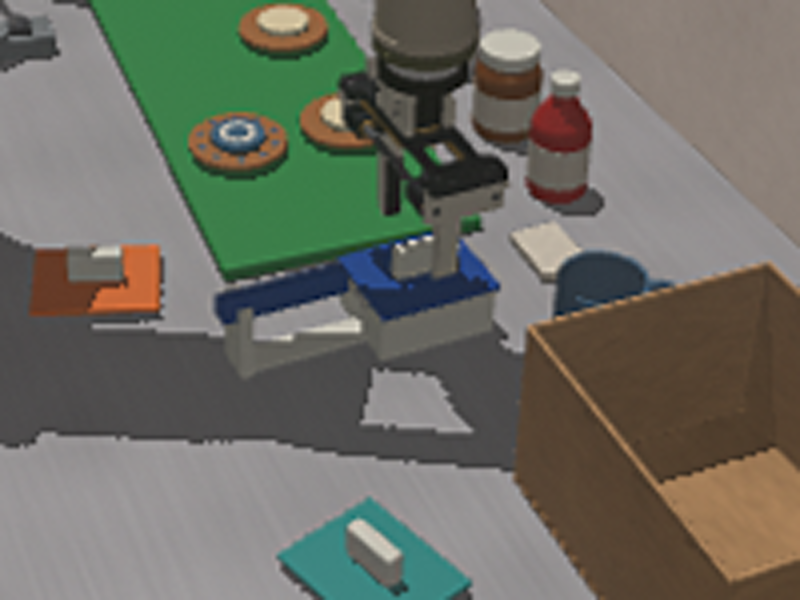

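The fingers straddle the white bar (410,258). Now lower, grip and lift.

```bash
python3 -m creep '[[[0,-0.35,1.7,0.25,0,0,0],[0,-0.3,1.2,0.25,0,0,0],[0,0,0.4,0,0,0,0],[0,0,0,0,0,0,0],[1,0,0,0,0,0,0],[1,0,0,0,0,0,0],[1,0,0,0,0,0,0],[1,0,0,0,0,0,0]]]' 30
python3 -m creep '[[[1,0,0,0,0,0,0],[1,0,0,0,0,0,0],[1,0,0,0,0,0,0],[1,0,-1,0,0,0,0],[1,0,-2,0,0,0,0],[1,0,-3,0,0,0,0],[1,0,0,0,0,0,0],[1,0,0,0,0,0,0]]]'
python3 -c "
from h import *
go([.50,-.435,.029],down(-88.7))"
```

```text
t: 3.35
tool_pos: [0.5676, -0.2992, 0.0642]
orientation: [-1.218, 1.189, -1.201]
force: [0.8, -0.5, 0.6]
opening: 0.0656
t: 4.15
tool_pos: [0.5672, -0.2991, 0.1287]
orientation: [-1.218, 1.189, -1.202]
force: [-0.3, 0.6, -1.2]
opening: 0.0029
shift after turn [13.43  9.97 -7.03]
at [ 0.5672 -0.2991  0.1287] tool shift cm [13.41 10.01 -7.03] turn deg [-0.31 -0.23  0.32] F [-0.3  0.6 -1.2] op 0.0029 t 4.15
```

The fingers close slower than I allowed, so the lift missed the bar. Redo with more closing time.

```bash
python3 -m creep '[[[0,0,0,0,0,0,0],[0,0,0,0,0,0,0],[0,0,0,0,0,0,0],[0,0,0,0,0,0,0],[0,0,0,0,0,0,0],[0,0,0,0,0,0,0],[0,0,0,0,0,0,0],[0,0,0,0,0,0,0]]]'
python3 -m creep '[[[0.4,0,2.5,0,0,0,0],[0.4,0,2.5,0,0,0,0],[0.4,0,1,0,0,0,0],[0.4,0,0.3,0,0,0,0],[0.4,0,0,0,0,0,0],[0.4,0,0,0,0,0,0],[0.4,0,0,0,0,0,0],[0.4,0,0,0,0,0,0]]]'
python3 -c "
from h import *
go([.566,-.299,.064],down(-88.7)); c=cam('top')
for k in blobs(c,(105,120,40),(125,255,255),roi=(295,165,60,85)): print('blue',rect(c,k,.051))"
```

```text
t: 4.95
tool_pos: [0.5655, -0.298, 0.125]
orientation: [-1.219, 1.193, -1.198]
force: [1.0, 0.1, 0.1]
opening: 0.0619
t: 5.75
tool_pos: [0.5687, -0.3001, 0.0657]
orientation: [-1.217, 1.187, -1.204]
force: [0.1, 1.0, -0.4]
opening: 0.0556
shift after turn [-0.12  0.17 -0.26]
at [ 0.5687 -0.3001  0.0657] tool shift cm [-0.12  0.17 -0.26] turn deg [-0.43 -0.23  0.4 ] F [ 0.1  1.  -0.4] op 0.0556 t 5.75
blue [ 452.3 -301.6   18.4   84.6   88.3]
blue [ 524.1 -300.1   92.5   29.6   88.8]
```

```bash
python3 -m creep '[[[1,-0.1,0.1,-0.25,-0.4,0,0.4],[1,0,0,0,0,0,0],[1,0,0,0,0,0,0],[1,0,0,0,0,0,0],[1,0,0,0,0,0,0],[1,0,0,0,0,0,0],[1,0,0,0,0,0,0],[1,0,0,0,0,0,0]]]' 30
python3 -m creep '[[[1,0,-1,0,0,0,0],[1,0,-2,0,0,0,0],[1,0,-3,0,0,0,0],[1,0,-1,0,0,0,0],[1,0,0,0,0,0,0],[1,0,0,0,0,0,0],[1,0,0,0,0,0,0],[1,0,0,0,0,0,0]]]'
python3 -c "
from h import *
go([.50,-.435,.029],down(-88.7))"
```

```text
t: 6.6
tool_pos: [0.5664, -0.2995, 0.0656]
orientation: [-1.217, 1.195, -1.196]
force: [1.0, -1.0, 0.3]
opening: 0.016
t: 7.4
tool_pos: [0.5637, -0.2976, 0.134]
orientation: [-1.219, 1.201, -1.19]
force: [-0.3, -0.5, -2.2]
opening: 0.0161
shift after turn [13.59 10.5  -6.68]
at [ 0.5637 -0.2976  0.134 ] tool shift cm [13.66 10.48 -6.57] turn deg [ 0.31 -0.23 -0.24] F [-0.3 -0.5 -2.2] op 0.0161 t 7.4
```

```bash
python3 -m creep '[[[1,3,0,-1.4,0.3,0,-0.2],[1,3,0,-1.4,0,0,0],[1,3,0,-1.4,0,0,0],[1,3,0,-1.4,0,0,0],[1,1.5,1,-0.9,0,0,0],[1,0,3,0,0,0,0],[1,0,2.5,0,0,0,0],[1,0,0,0,0,0,0]]]'
python3 -c "
from h import *
go([.50,-.435,.029],down(-88.7))"
```

```text
t: 8.2
tool_pos: [0.4956, -0.434, 0.0564]
orientation: [-1.218, 1.205, -1.184]
force: [-0.8, 0.7, -2.2]
opening: 0.0156
shift after turn [0.11 2.74 0.44]
at [ 0.4956 -0.434   0.0564] tool shift cm [0.13 2.74 0.46] turn deg [ 0.45 -0.15 -0.55] F [-0.8  0.7 -2.2] op 0.0156 t 8.2
```

```bash
python3 -m creep '[[[1,0,1.2,0,0.4,0,-0.5],[1,0,0.9,0,0,0,0],[1,0,0.4,0,0,0,0],[1,0,0.3,0,0,0,0],[0.5,0,0,0,0,0,0],[0.5,0,0,0,0,0,0],[0.5,0,0,0,0,0,0],[0.5,0,0,0,0,0,0]]]'
python3 -m creep '[[[0.5,0,0,0,0,0,0],[0.5,0,-2,0,0,0,0],[0.5,0,-4,0,0,0,0],[0.5,0,-4,0,0,0,0],[0.5,0,-4,0,0,0,0],[0.5,0,-1,0,0,0,0],[0.5,0,0,0,0,0,0],[0.5,0,0,0,0,0,0]]]'
python3 -c "
from h import *
go([.45,-.302,.058],down(91.2))"
```

```text
t: 9.0
tool_pos: [0.4985, -0.4334, 0.0327]
orientation: [-1.219, 1.191, -1.194]
force: [-0.5, 0.6, -0.9]
opening: 0.0433
t: 9.8
tool_pos: [0.4972, -0.4324, 0.1854]
orientation: [-1.219, 1.194, -1.191]
force: [-0.0, 0.5, 0.3]
opening: 0.0463
shift after turn [13.13 12.74  4.44]
at [ 0.4972 -0.4324  0.1854] tool shift cm [-13.11  12.77  -4.41] turn deg [-1.8000e-01 -1.7993e+02 -9.0000e-02] F [-0.   0.5  0.3] op 0.0463 t 9.8
```

```bash
for i in 1 2; do python3 -m creep '[[[0.4,0,0,0,0,-8.5,0],[0.4,0,0,0,0,-8.5,0],[0.4,0,0,0,0,-8.5,0],[0.4,0,0,0,0,-8.5,0],[0.4,0,0,0,0,-8.5,0],[0.4,0,0,0,0,-8.5,0],[0.4,0,0,0,0,-8.5,0],[0.4,0,0,0,0,-8.5,0]]]'; done
python3 -m creep '[[[0.4,0,0,0,0,-8.5,0],[0.4,0,0,0,0,-8.5,0],[0.4,0,0,0,0,-8.5,0],[0.4,0,0,0,0,-8.5,0],[0.4,0,0,0,0,-8.5,0],[0.4,0,0,0,0,0,0],[0.4,0,0,0,0,0,0],[0.4,0,0,0,0,0,0]]]'
python3 - <<'E'
from h import *
c=cam('top','top2',(230,120,200,150),4)
for k in blobs(c,(105,120,40),(125,255,255),roi=(295,165,100,85)): print('blue',rect(c,k,.014),rect(c,k,.076),k.mean(0))
for k in blobs(c,(5,60,40),(22,255,255),roi=(143,155,152,75),amin=100): print("cork",rect(c,k,.029),cv2.boundingRect(k))
go([.45,-.302,.057],down(91.2))
E
```

```text
t: 10.6
tool_pos: [0.4903, -0.4256, 0.1626]
orientation: [-1.535, 0.29, -0.251]
force: [0.7, 0.3, 0.1]
opening: 0.0556
t: 11.4
tool_pos: [0.4818, -0.4171, 0.1376]
orientation: [-1.405, -0.644, 0.678]
force: [-0.3, 0.5, -0.2]
opening: 0.0558
t: 12.2
tool_pos: [0.4738, -0.4091, 0.1162]
orientation: [-1.099, -1.214, 1.209]
force: [0.4, -0.2, -0.6]
opening: 0.0557
blue [ 444.3 -446.9   60.     7.5   88.9] [ 443.6 -433.8   58.     7.2   88.9] [360.    221.125]
blue [ 441.5 -306.2   18.8  108.9   88.3] [ 441.  -297.8   18.2  105.2   88.3] [322.53968254 221.80952381]
blue [ 537.  -420.3   75.6   26.4   88.8] [ 533.3 -408.1   73.    25.6   88.8] [350.69565217 195.69565217]
cork [501.3  -8.8  95.4  95.3  44. ] (230, 195, 27, 27)
cork [619.8 -12.9  94.1  94.5  88.8] (231, 164, 26, 26)
cork [627.8 190.5  94.4  94.8  89.3] (177, 163, 26, 26)
shift after turn [10.75  5.91  2.15]
at [ 0.4737 -0.409   0.1161] tool shift cm [10.32  6.76  1.67] turn deg [-3.63  0.41  3.96] F [ 0.1 -0.4 -0.2] op 0.0559 t 12.25
```

View pics/top2.png

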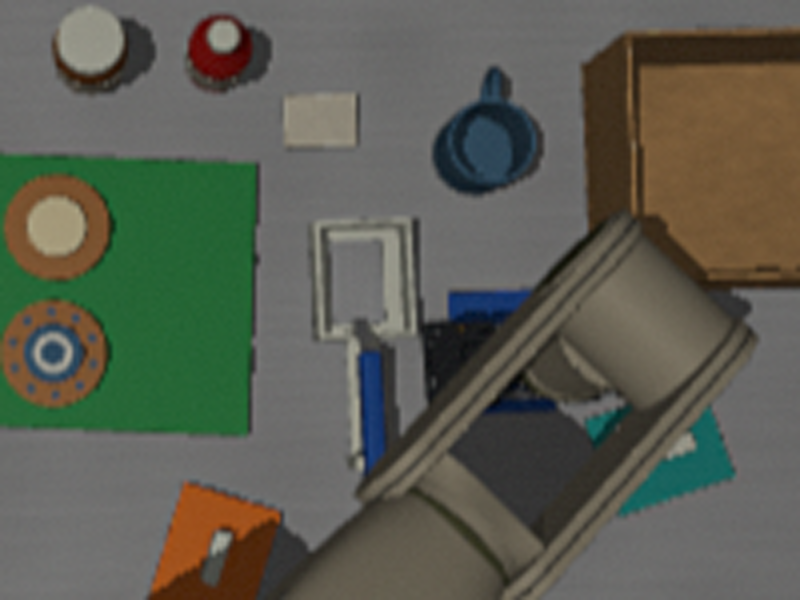

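The lid is parked at about (500,350). The box is open with the blade inside around (350,280), and the handle is at (372,410). Moving over the handle now.

```bash
python3 -m creep '[[[0.4,0,0,0,-3.6,-0.8,4],[0.4,2.5,-0.5,0.4,0,0,0],[0.4,2.5,0,0.5,0,0,0],[0.4,2.5,0,0.5,0,0,0],[0.4,2.0,0,0.4,0,0,0],[0.4,1,0,0.3,0,0,0],[0.4,0,0,0,0,0,0],[0.4,0,0,0,0,0,0]]]'
python3 -c "
from h import *
go([.45,-.2995,.057],down(90))"
```

```text
t: 13.05
tool_pos: [0.4475, -0.3021, 0.1186]
orientation: [-1.199, -1.229, 1.229]
force: [0.7, -0.3, 0.0]
opening: 0.0561
shift after turn [ 0.26  6.16 -0.25]
at [ 0.4475 -0.3021  0.1186] tool shift cm [ 0.27  6.16 -0.25] turn deg [ 0.09  1.5  -0.1 ] F [ 0.7 -0.3  0. ] op 0.0561 t 13.05
```

```bash
python3 -m creep '[[[0.4,0.25,2,-0.25,0,1.5,0],[0.4,0,2,0,0,0,0],[0.4,0,1,0,0,0,0],[0.4,0,0.5,0,0,0,0],[0.4,0,0.2,0,0,0,0],[0.4,0,0,0,0,0,0],[0.4,0,0,0,0,0,0],[0.4,0,0,0,0,0,0]]]'
python3 -c "
from h import *
go([.45,-.2995,.057],down(90))"
```

```text
t: 13.85
tool_pos: [0.4529, -0.3061, 0.0632]
orientation: [-1.222, -1.206, 1.207]
force: [0.5, 0.7, 0.0]
opening: 0.0559
shift after turn [0.66 0.62 0.29]
at [ 0.4529 -0.3061  0.0632] tool shift cm [0.66 0.62 0.3 ] turn deg [ 0.37 -0.34 -0.39] F [0.5 0.7 0. ] op 0.0559 t 13.85
```

```bash
python3 -m creep '[[[0.4,0.6,0.6,0.3,0.4,-0.3,-0.4],[0.4,0.1,0.2,0,0,0,0],[0.4,0,0,0,0,0,0],[1,0,0,0,0,0,0],[1,0,0,0,0,0,0],[1,0,0,0,0,0,0],[1,0,0,0,0,0,0],[1,0,0,0,0,0,0]]]' 60
python3 -m creep '[[[1,0,0,0,0,0,0],[1,0,0,0,0,0,0],[1,0,0,0,0,0,0],[1,0,0,0,0,0,0],[1,0,0,0,0,0,0],[1,0,0,0,0,0,0],[1,0,0,0,0,0,0],[1,0,0,0,0,0,0]]]'
python3 -c "
from h import *
go([.45,-.2995,.057],down(90))"
```

```text
t: 14.65
tool_pos: [0.4506, -0.299, 0.056]
orientation: [-1.211, -1.21, 1.21]
force: [0.2, -1.7, 0.3]
opening: 0.0204
t: 15.45
tool_pos: [0.4506, -0.2997, 0.0561]
orientation: [-1.211, -1.209, 1.21]
force: [-0.2, -0.8, -0.7]
opening: 0.0197
shift after turn [ 0.02 -0.09  0.06]
at [ 0.4506 -0.2997  0.0561] tool shift cm [ 0.02 -0.09  0.06] turn deg [ 0.05  0.01 -0.11] F [-0.2 -0.8 -0.7] op 0.0197 t 15.45
```

```bash
python3 -m creep '[[[1,0,-1,0,0,0,0],[1,0,-2,0,0,0,0],[1,0,-3,0,0,0,0],[1,0,-4,0,0,0,0],[1,0,-4,0,0,0,0],[1,0,-4,0,0,0,0],[1,0,-3,0,0,0,0],[1,0,0,0,0,0,0]]]'
python3 -m creep '[[[1,0,0,0,0,8.5,0],[1,0,0,0,0,8.5,0],[1,0,0,0,0,8.5,0],[1,0,0,0,0,8.5,0],[1,0,0,0,0,8.5,0],[1,0,0,0,0,8.5,0],[1,0,0,0,0,8.5,0],[1,0,0,0,0,8.5,0]]]'
python3 -m creep '[[[1,0,0,0,0,8.5,0],[1,0,0,0,0,8.5,0],[1,0,0,0,0,5,0],[1,0,0,0,0,0,0],[1,0,0,0,0,0,0],[1,0,0,0,0,0,0],[1,0,0,0,0,0,0],[1,0,0,0,0,0,0]]]'
python3 -c "
from h import *
go([.62,.22,.12],down(0)); cam('side','side3',(180,80,250,190),3)"
```

```text
t: 16.25
tool_pos: [0.4481, -0.2962, 0.2755]
orientation: [-1.204, -1.209, 1.209]
force: [0.5, -0.1, -1.4]
opening: 0.0197
t: 17.05
tool_pos: [0.445, -0.2913, 0.268]
orientation: [-1.536, -0.282, 0.295]
force: [0.0, 0.9, -1.8]
opening: 0.0199
t: 17.85
tool_pos: [0.4419, -0.2872, 0.2597]
orientation: [-1.547, 0.031, 0.002]
force: [0.6, -0.1, -0.7]
opening: 0.0195
shift after turn [17.81 13.97 50.72]
at [ 0.4419 -0.2872  0.2597] tool shift cm [17.17 14.82 50.7 ] turn deg [-1.38 -1.07 -1.2 ] F [ 0.6 -0.1 -0.7] op 0.0195 t 17.85
```

View pics/side3.png

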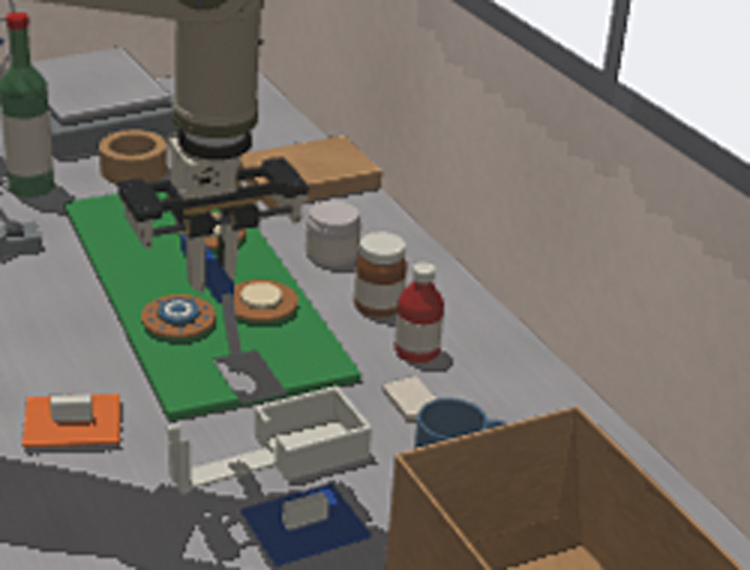

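The turner is held level with its blade at (245,375), pointing -y. The lid is flat on the bench at (305,520). Next, move over to the far trivet at (262,298).

```bash
python3 -m creep '[[[1,0,0,0,-1.4,-1.1,-1.2],[1,1.4,0,3.9,0,0,0],[1,1.4,0,3.9,0,0,0],[1,1.4,0,3.9,0,0,0],[1,1.4,0,3.9,0,0,0],[1,1.4,0,3.9,0,0,0],[1,1.4,0,3.9,0,0,0],[1,1.4,0,3.9,0,0,0]]]'
python3 -m creep '[[[1,1.4,0,3.9,0,0,0],[1,1.4,0,3.9,0,0,0],[1,1.4,0,3.9,0,0,0],[1,1.4,0,3.9,0,0,0],[1,1.4,2,3.9,0,0,0],[1,1.2,3,3,0,0,0],[1,0,3,0,0,0,0],[1,0,0,0,0,0,0]]]'
python3 - <<'E'
from h import *
c=cam('top')
for k in blobs(c,(5,60,40),(22,255,255),roi=(143,155,152,75),amin=60): print("cork",rect(c,k,.029),cv2.boundingRect(k))
go([.62,.22,.08],down(0))
E
```

```text
t: 18.7
tool_pos: [0.5421, -0.0104, 0.2606]
orientation: [-1.575, 0.001, -0.008]
force: [0.4, -0.7, -0.9]
opening: 0.0198
t: 19.5
tool_pos: [0.63, 0.2314, 0.1801]
orientation: [-1.572, -0.013, -0.005]
force: [-0.3, -0.6, -2.3]
opening: 0.0196
cork [501.3  -8.8  95.4  95.3  44. ] (230, 195, 26, 27)
cork [609.  184.   56.9  81.6   4.5] (180, 173, 23, 16)
cork [619.8 -12.9  94.1  94.5  88.8] (231, 164, 26, 26)
shift after turn [-1.1  10.3  -1.17]
at [0.631  0.2317 0.183 ] tool shift cm [-1.26 10.28 -1.16] turn deg [0.02 0.27 0.83] F [-0.3  0.4 -1.4] op 0.0195 t 19.55
```

```bash
python3 -m creep '[[[1,-1.1,2.5,-2.4,0,0.2,0.8],[1,0,2.5,0,0,0,0],[1,0,1.5,0,0,0,0],[1,0,1,0,0,0,0],[1,0,0.5,0,0,0,0],[1,0,0,0,0,0,0],[1,0,0,0,0,0,0],[1,0,0,0,0,0,0]]]'
python3 - <<'E'
from h import *
go([.62,.207,.07],down(0))
E
```

```text
t: 20.35
tool_pos: [0.6282, 0.2063, 0.1157]
orientation: [-1.567, -0.014, -0.015]
force: [0.2, -0.1, -1.5]
opening: 0.0197
shift after turn [-0.82  4.57  0.07]
at [0.6282 0.2063 0.1157] tool shift cm [-0.91  4.56  0.05] turn deg [-0.22 -0.04  1.07] F [ 0.2 -0.1 -1.5] op 0.0197 t 20.35
```

```bash
python3 -m creep '[[[1,-0.9,0.5,0,-0.2,0,1.1],[1,-0.2,1,0,0,0,0.3],[1,0,1,0,0,0,0],[1,0,0.6,0,0,0,0.3],[1,0,0.3,0,0,0,0],[1,0,0.2,0,0,0,0],[1,0,0,0,0,0,0],[1,0,0,0,0,0,0]]]'
python3 - <<'E'
from h import *
go([.62,.207,.07],down(0))
E
```

```text
t: 21.15
tool_pos: [0.6162, 0.2068, 0.0766]
orientation: [-1.571, 0.011, 0.011]
force: [0.3, 0.5, -0.8]
opening: 0.0196
shift after turn [0.38 0.66 0.02]
at [0.6162 0.2068 0.0766] tool shift cm [0.39 0.66 0.02] turn deg [-0.01  0.   -0.77] F [ 0.3  0.5 -0.8] op 0.0196 t 21.15
```

```bash
python3 -m creep '[[[1,0.3,0.4,0,0,0,-0.6],[1,0,0.3,0,0,0,0],[1,0,0,0,0,0,0],[1,0,0,0,0,0,0],[1,0,0,0,0,0,0],[1,0,0,0,0,0,0],[1,0,0,0,0,0,0],[1,0,0,0,0,0,0]]]'
python3 - <<'E'
from h import *
go([.62,.207,.07],down(0)); cam('side','side4',(200,120,130,100),6)
E
```

```text
t: 21.95
tool_pos: [0.6203, 0.207, 0.0704]
orientation: [-1.57, -0.0, -0.0]
force: [-0.3, 0.4, -0.9]
opening: 0.0193
shift after turn [-0.03  0.04 -0.  ]
at [0.6203 0.207  0.0704] tool shift cm [-0.03  0.04 -0.  ] turn deg [-0.04 -0.    0.01] F [-0.3  0.4 -0.9] op 0.0193 t 21.95
```

View pics/side4.png

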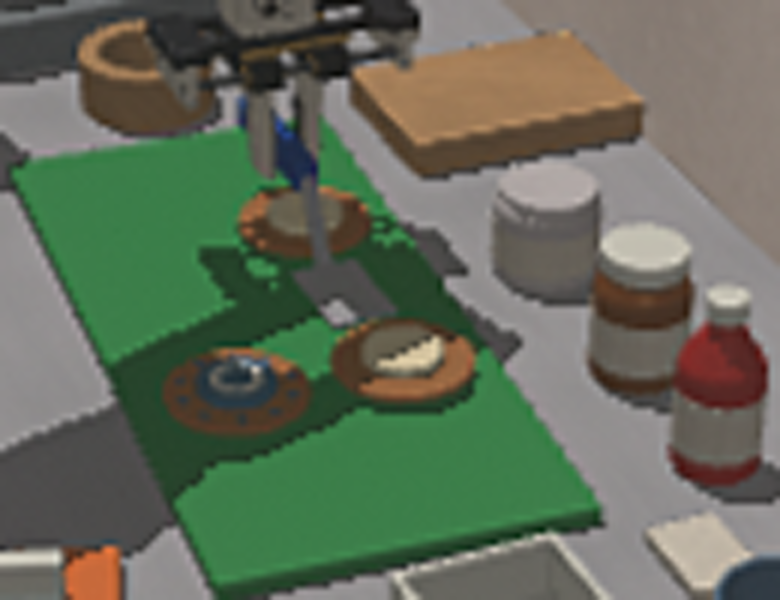

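The blade at (345,295) lies flat on the board, just short of the trivet's rim. Slide it in under the rim.

```bash
python3 -m creep '[[[1,0,0.1,-1,0,0,0],[1,0,0,-1,0,0,0],[1,0,0,-0.7,0,0,0],[1,0,0,-0.3,0,0,0],[1,0,0,0,0,0,0],[1,0,0,0,0,0,0],[1,0,0,0,0,0,0],[1,0,0,0,0,0,0]]]'
python3 - <<'E'
from h import *
go([.62,.172,.069],down(0)); c=cam('top','top5',(200,150,100,75),6)
for k in blobs(c,(5,60,40),(22,255,255),roi=(143,155,152,75),amin=60): print("cork",rect(c,k,.029),cv2.boundingRect(k))
E
```

```text
t: 22.8
tool_pos: [0.6204, 0.1734, 0.0694]
orientation: [-1.57, 0.001, -0.001]
force: [0.4, -0.2, -1.3]
opening: 0.0196
shift after turn [-0.04  0.04 -0.14]
at [0.6204 0.1734 0.0694] tool shift cm [-0.04  0.04 -0.14] turn deg [-0.04 -0.07  0.02] F [ 0.4 -0.2 -1.3] op 0.0196 t 22.8
cork [501.3  -8.8  95.4  95.3  44. ] (230, 195, 26, 27)
cork [619.8 -12.9  94.1  94.5  88.8] (231, 164, 26, 26)
```

```bash
python3 -m creep '[[[1,0,-1.1,-0.2,0,0,0],[1,0,-1.2,-0.3,0,0,0],[1,0,-1.2,-0.6,0,0,0],[1,0,-1.2,-0.7,0,0,0],[1,0,-0.9,-1.0,0,0,0],[1,0,-0.6,-0.8,0,0,0],[1,0,0,0,0,0,0],[1,0,0,0,0,0,0]]]'
python3 - <<'E'
from h import *
go([.62,.132,.1344],down(0)); c=cam('side','side6',(200,120,130,100),6)
E
```

```text
t: 23.65
tool_pos: [0.6216, 0.1341, 0.1397]
orientation: [-1.57, -0.002, -0.004]
force: [0.3, 0.6, -1.9]
opening: 0.0194
shift after turn [-0.16  0.53 -0.21]
at [0.6216 0.1341 0.1397] tool shift cm [-0.16  0.53 -0.21] turn deg [-0.06 -0.07  0.25] F [ 0.3  0.6 -1.9] op 0.0194 t 23.65
```

View pics/side6.png

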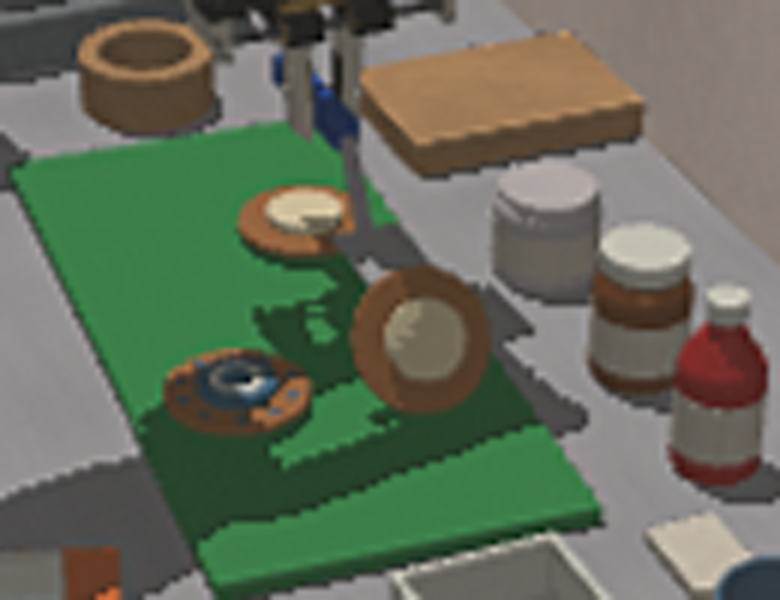

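The trivet stands tipped about 65° at (420,340), propped on the blade. Push it over.

```bash
python3 -m creep '[[[1,0,-0.2,-1.2,0,0,0],[1,0,-0.1,-1.2,0,0,0],[1,0,0,-1.1,0,0,0],[1,0,0,-1.1,0,0,0],[1,0,0.1,-0.8,0,0,0],[1,0,0,0,0,0,0],[1,0,0,0,0,0,0],[1,0,0,0,0,0,0]]]'
python3 - <<'E'
from h import *
go([.62,.052,.134],down(0)); c=cam('side','side7',(200,120,130,100),6)
E
```

```text
t: 24.5
tool_pos: [0.6224, 0.074, 0.1426]
orientation: [-1.572, -0.004, -0.006]
force: [-0.5, -0.6, 2.7]
opening: 0.0199
shift after turn [-0.24  0.86 -2.2 ]
at [0.6224 0.074  0.1426] tool shift cm [-0.24  0.86 -2.19] turn deg [ 0.08 -0.08  0.36] F [-0.5 -0.6  2.7] op 0.0199 t 24.5
```

View pics/side7.png

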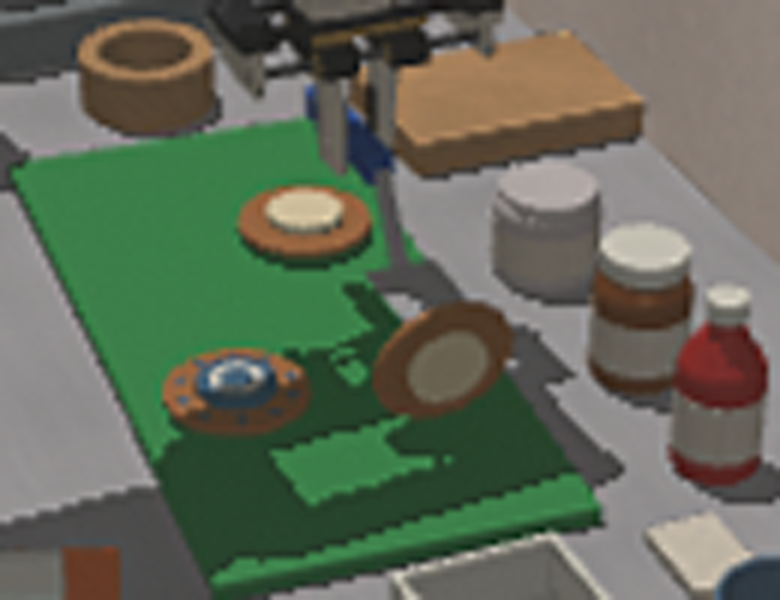

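It's mid-fall at (445,360), with the pad face turning downward. Let it settle and look.

```bash
python3 -m creep '[[[1,0,0,0,0,0,0],[1,0,0,0,0,0,0],[1,0,0,0,0,0,0],[1,0,0,0,0,0,0],[1,0,0,0,0,0,0],[1,0,0,0,0,0,0],[1,0,0,0,0,0,0],[1,0,0,0,0,0,0]]]'
python3 - <<'E'
from h import *
go([.63,.4,.2],down(0)); c=cam('top','top8',(140,140,200,100),4)
for k in blobs(c,(5,60,40),(22,255,255),roi=(143,155,152,75),amin=60): print("cork",rect(c,k,.029),cv2.boundingRect(k))
E
```

```text
t: 25.35
tool_pos: [0.6222, 0.0756, 0.1424]
orientation: [-1.572, -0.005, -0.004]
force: [0.0, -1.1, 3.6]
opening: 0.0198
shift after turn [ 0.78 -5.76 32.44]
at [0.6222 0.0756 0.1424] tool shift cm [ 0.84 -5.79 32.44] turn deg [0.07 0.05 0.34] F [ 0.  -1.1  3.6] op 0.0198 t 25.35
cork [501.7 -12.   98.1  85.1   2.4] (232, 195, 24, 27)
cork [604.7 161.   25.2  53.1  55.6] (193, 176, 10, 12)
cork [626.6 228.2  18.9  75.8  89.5] (177, 166, 6, 21)
```

View pics/top8.png

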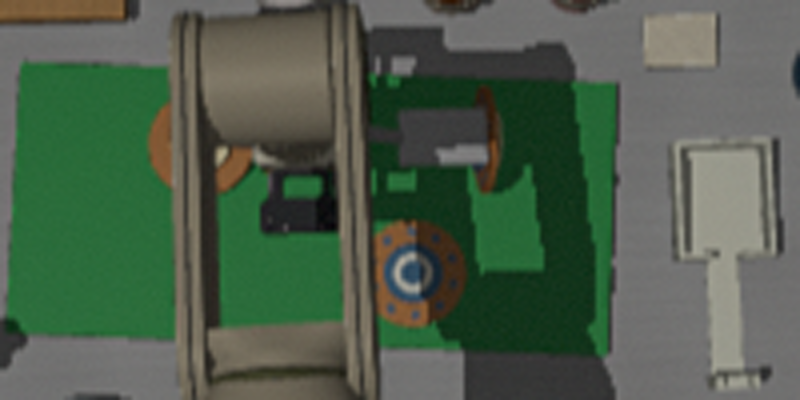

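Still standing at (487,140): seen nearly edge-on, with the blade bearing down on the tile ring (+3.6 N). Ease up and push on.

```bash
python3 -m creep '[[[1,0,-0.5,-0.2,0,0,0],[1,0,-0.3,-0.8,0,0,0],[1,0,0,-1.0,0,0,0],[1,0,0,-0.8,0,0,0],[1,0,0,0,0,0,0],[1,0,0,0,0,0,0],[1,0,0,0,0,0,0],[1,0,0,0,0,0,0]]]'
python3 - <<'E'
from h import *
go([.63,.4,.2],down(0)); c=cam('side','side9',(200,120,130,100),6)
E
```

```text
t: 26.2
tool_pos: [0.62, 0.0448, 0.1478]
orientation: [-1.57, 0.001, -0.001]
force: [0.1, 0.6, -1.1]
opening: 0.0195
shift after turn [ 1.   -5.22 35.52]
at [0.62   0.0448 0.1478] tool shift cm [ 0.97 -5.19 35.52] turn deg [-0.04 -0.05  0.01] F [ 0.1  0.6 -1.1] op 0.0195 t 26.2
```

View pics/side9.png

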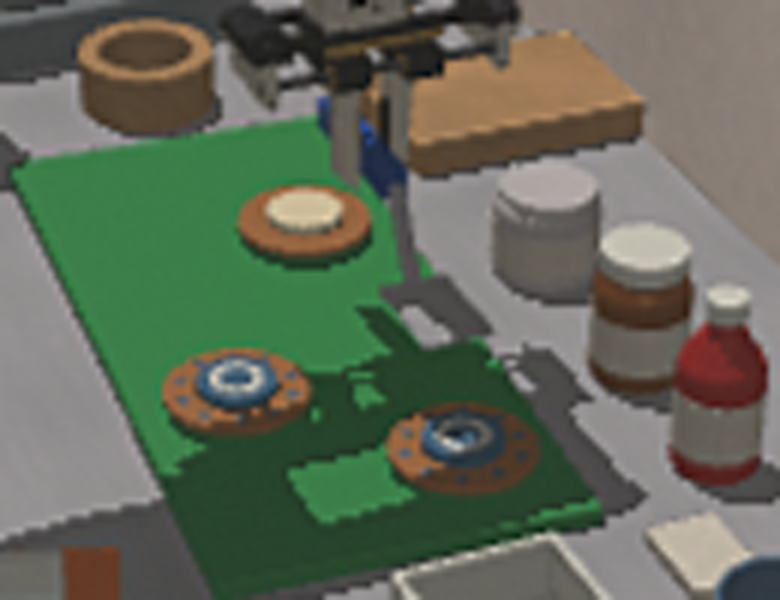

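The first trivet now lies tile up at (465,447). Next: back off to the second trivet's start and re-measure.

```bash
python3 -m creep '[[[1,0,-2,1,0,0,0],[1,0,-2,4,0,0,0],[1,0,-1,4,0,0,0],[1,0,0,4.5,0,0,0],[1,0,0,4.5,0,0,0],[1,0,0,4.5,0,0,0],[1,0,0,4.5,0,0,0],[1,0,0,4.5,0,0,0]]]'
python3 -m creep '[[[1,0,0,4,0,0,0],[1,0,0,2,0,0,0],[1,0,0,0,0,0,0],[1,0,0,0,0,0,0],[1,0,0,0,0,0,0],[1,0,0,0,0,0,0],[1,0,0,0,0,0,0],[1,0,0,0,0,0,0]]]'
python3 - <<'E'
from h import *
c=cam('top','top10',(90,140,220,120),3)
for k in blobs(c,(5,60,40),(22,255,255),roi=(143,155,152,75),amin=60): print("cork",rect(c,k,.029),cv2.boundingRect(k))
for k in blobs(c,(5,60,40),(22,255,255),roi=(95,155,45,60),amin=60): print("tape",rect(c,k,.048),cv2.boundingRect(k))
s=cam('side')
for k in blobs(s,(5,60,40),(22,255,255),roi=(200,140,90,60),amin=60): print("cork side",rect(s,k,.029),cv2.boundingRect(k))
for k in blobs(s,(18,20,90),(32,120,255),roi=(230,140,40,30),amin=20): print("pad side",rect(s,k,.037),cv2.boundingRect(k))
go([.628,.41,.12],down(0)); 
c=dict(np.load("top0.npz"))
for k in blobs(c,(5,60,40),(22,255,255),roi=(95,155,45,60),amin=60): print("tape",rect(c,k,.048),cv2.boundingRect(k))
E
```

```text
t: 27.05
tool_pos: [0.6214, 0.3667, 0.2006]
orientation: [-1.57, 0.005, -0.008]
force: [1.4, 0.6, -1.8]
opening: 0.0197
t: 27.85
tool_pos: [0.619, 0.4338, 0.1991]
orientation: [-1.57, 0.002, -0.002]
force: [-0.6, -0.1, -2.3]
opening: 0.0197
cork [501.3  -8.8  95.4  95.3  44. ] (230, 195, 27, 27)
cork [ 615.6 -125.6   94.    98.2   88.6] (261, 164, 26, 27)
cork [627.8 190.5  94.4  94.8  89.3] (177, 163, 26, 26)
tape [589.3 416.1  78.7  33.7   0. ] (124, 176, 10, 22)
cork side [ 617.5 -122.2   83.1   94.1   68.2] (265, 187, 25, 13)
cork side [497.5 -18.9  91.3  96.2  75.8] (227, 179, 25, 14)
cork side [625.9 183.   98.   93.7  68.4] (240, 151, 22, 12)
cork side [778.3 247.6  78.3 127.9  68.4] (262, 140, 28, 9)
pad side [625.4 181.8  53.6  49.1  68.4] (245, 152, 12, 7)
shift after turn [ 0.9   7.91 -2.4 ]
at [0.619  0.434  0.1991] tool shift cm [ 0.9   7.91 -2.41] turn deg [-0.05 -0.13  0.04] F [ 1.4 -0.5 -0.8] op 0.0193 t 27.95
tape [595.7 457.2 116.5 104.8  88.8] (102, 171, 32, 29)
```

```bash
python3 -m creep '[[[1,0.9,2,-2.5,0,0,0],[1,0,2,0,0,0,0],[1,0,1.5,0,0,0,0],[1,0,1,0,0,0,0],[1,0,0.5,0,0,0,0],[1,0,0,0,0,0,0],[1,0,0,0,0,0,0],[1,0,0,0,0,0,0]]]'
python3 -c "
from h import *
go([.628,.408,.0705],down(0))"
```

```text
t: 28.75
tool_pos: [0.6297, 0.4094, 0.1298]
orientation: [-1.567, -0.002, -0.005]
force: [-0.4, -0.8, -1.1]
opening: 0.0198
shift after turn [-0.17  5.93 -0.14]
at [0.6297 0.4094 0.1298] tool shift cm [-0.2   5.93 -0.16] turn deg [-0.2  -0.11  0.28] F [-0.4 -0.8 -1.1] op 0.0198 t 28.75
```

```bash
python3 -m creep '[[[1,-0.2,1.5,-0.1,-0.2,0,0.3],[1,0,1.2,0,0,0,0],[1,0,1,0,0,0,0],[1,0,0.6,0,0,0,0],[1,0,0.3,0,0,0,0],[1,0,0,0,0,0,0],[1,0,0,0,0,0,0],[1,0,0,0,0,0,0]]]'
python3 -c "
from h import *
go([.628,.408,.0705],down(0))"
```

```text
t: 29.55
tool_pos: [0.6277, 0.4089, 0.0803]
orientation: [-1.571, 0.001, -0.001]
force: [-0.5, -0.3, -0.6]
opening: 0.0196
shift after turn [ 0.03  0.98 -0.09]
at [0.6277 0.4089 0.0803] tool shift cm [ 0.03  0.98 -0.09] turn deg [-0.01 -0.09 -0.01] F [-0.5 -0.3 -0.6] op 0.0196 t 29.55
```

```bash
python3 -m creep '[[[1,0,0.4,0,0,0,0],[1,0,0.4,0,0,0,0],[1,0,0.2,0,0,0,0],[1,0,0,0,0,0,0],[1,0,0,0,0,0,0],[1,0,0,0,0,0,0],[1,0,0,0,0,0,0],[1,0,0,0,0,0,0]]]'
python3 - <<'E'
from h import *
go([.628,.377,.0695],down(0))
c=cam('top')
for k in blobs(c,(5,60,40),(22,255,255),roi=(143,155,152,75),amin=60): print("cork",rect(c,k,.029),cv2.boundingRect(k))
E
```

```text
t: 30.35
tool_pos: [0.6286, 0.4094, 0.0712]
orientation: [-1.569, -0.001, -0.003]
force: [0.5, 0.9, -1.9]
opening: 0.0193
shift after turn [-0.06  0.17 -3.24]
at [0.6286 0.4094 0.0712] tool shift cm [-0.05  0.16 -3.24] turn deg [-0.09 -0.09  0.13] F [ 0.5  0.9 -1.9] op 0.0193 t 30.35
cork [501.3  -8.8  95.4  95.3  44. ] (230, 195, 27, 27)
cork [ 615.4 -126.2   97.4   94.4   70.3] (261, 164, 26, 27)
cork [627.8 190.5  94.4  94.8  89.3] (177, 163, 26, 26)
```

```bash
python3 -m creep '[[[1,0,0.15,-0.8,0,0,0],[1,0,0,-1,0,0,0],[1,0,0,-0.8,0,0,0],[1,0,0,-0.4,0,0,0],[1,0,0,-0.1,0,0,0],[1,0,0,0,0,0,0],[1,0,0,0,0,0,0],[1,0,0,0,0,0,0]]]'
python3 - <<'E'
from h import *
go([.628,.377,.0695],down(0))
c=cam('top')
for k in blobs(c,(5,60,40),(22,255,255),roi=(143,155,152,75),amin=60): print("cork",rect(c,k,.029),cv2.boundingRect(k))
E
```

```text
t: 31.2
tool_pos: [0.6289, 0.3747, 0.0699]
orientation: [-1.569, 0.0, -0.004]
force: [-0.6, 0.2, -0.5]
opening: 0.0194
shift after turn [-0.09  0.04  0.23]
at [0.6289 0.3747 0.0699] tool shift cm [-0.09  0.04  0.23] turn deg [-0.09 -0.15  0.15] F [-0.6  0.2 -0.5] op 0.0194 t 31.2
cork [501.3  -8.8  95.4  95.3  44. ] (230, 195, 27, 27)
cork [ 615.6 -125.6   94.    98.2   88.6] (261, 164, 26, 27)
cork [627.8 190.5  94.4  94.8  89.3] (177, 163, 26, 26)
```

```bash
python3 -m creep '[[[1,0,-1.1,-0.2,0,0,0],[1,0,-1.2,-0.3,0,0,0],[1,0,-1.2,-0.6,0,0,0],[1,0,-1.2,-0.7,0,0,0],[1,0,-0.9,-1.0,0,0,0],[1,0,-0.6,-0.8,0,0,0],[1,0,0,0,0,0,0],[1,0,0,0,0,0,0]]]'
python3 -m creep '[[[1,0,-0.4,-1.2,0,0,0],[1,0,-0.3,-1.2,0,0,0],[1,0,-0.2,-1.1,0,0,0],[1,0,-0.1,-1.1,0,0,0],[1,0,0,-1.1,0,0,0],[1,0,0,-1.0,0,0,0],[1,0,0,-0.5,0,0,0],[1,0,0,0,0,0,0]]]'
python3 -m creep '[[[1,0,0,0,0,0,0],[1,0,0,0,0,0,0],[1,0,0,0,0,0,0],[1,0,0,0,0,0,0],[1,0,0,0,0,0,0],[1,0,0,0,0,0,0],[1,0,0,0,0,0,0],[1,0,0,0,0,0,0]]]'
python3 - <<'E'
from h import *
go([.628,.377,.0695],down(0))
c=cam('top'); s=cam('side','side11',(200,120,130,100),6)
for k in blobs(c,(5,60,40),(22,255,255),roi=(143,155,152,75),amin=60): print("cork",rect(c,k,.029),cv2.boundingRect(k))
E
```

```text
t: 32.05
tool_pos: [0.6298, 0.3356, 0.1403]
orientation: [-1.568, -0.003, -0.007]
force: [-0.1, 1.5, -3.2]
opening: 0.0197
t: 32.85
tool_pos: [0.6283, 0.2558, 0.1485]
orientation: [-1.57, 0.0, -0.005]
force: [0.1, -0.4, -1.2]
opening: 0.0194
t: 33.65
tool_pos: [0.628, 0.2577, 0.1482]
orientation: [-1.569, -0.001, -0.003]
force: [1.7, -0.3, -1.3]
opening: 0.0193
shift after turn [ 0.    7.87 11.93]
at [0.628  0.2577 0.1482] tool shift cm [-0.04  7.89 11.92] turn deg [-0.1  -0.09  0.16] F [ 1.7 -0.3 -1.3] op 0.0193 t 33.65
cork [501.3  -8.8  95.4  95.3  44. ] (230, 195, 27, 27)
cork [ 615.6 -125.6   94.    98.2   88.6] (261, 164, 26, 27)
cork [631.   73.4  86.5  90.9  88.8] (209, 162, 24, 25)
```

View pics/side11.png

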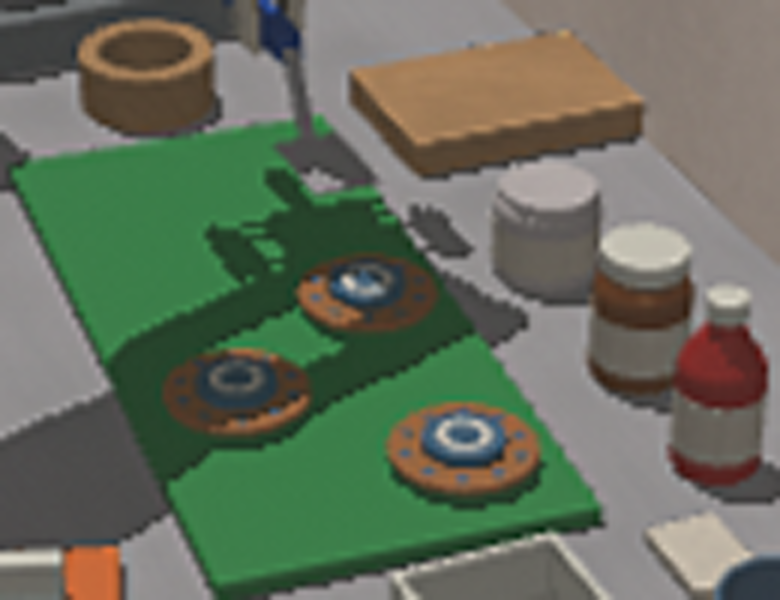

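All three lie tile up at (365,292), (237,390) and (463,447). Now take the turner back to its box.

```bash
python3 -m creep '[[[1,0,-2,0,0,0,0],[1,0,-4,0,0,0,0],[1,0,-4,0,0,0,0],[1,0,-2,-2,0,0,0],[1,-1.3,0,-3.9,0,0,0],[1,-1.3,0,-3.9,0,0,0],[1,-1.3,0,-3.9,0,0,0],[1,-1.3,0,-3.9,0,0,0]]]'
python3 -m creep '[[[1,-1.3,0,-3.9,0,0,0],[1,-1.3,0,-3.9,0,0,0],[1,-1.3,0,-3.9,0,0,0],[1,-1.3,0,-3.9,0,0,0],[1,-1.3,0,-3.9,0,0,0],[1,-1.3,0,-3.9,0,0,0],[1,-1.3,0,-3.9,0,0,0],[1,-1.3,0,-3.9,0,0,0]]]'
python3 -m creep '[[[1,0,0,0,0,-8.5,0],[1,0,0,0,0,-8.5,0],[1,0,0,0,0,-8.5,0],[1,0,0,0,0,-8.5,0],[1,0,0,0,0,-8.5,0],[1,0,0,0,0,-8.5,0],[1,0,0,0,0,-8.5,0],[1,0,0,0,0,-8.5,0]]]'
python3 -m creep '[[[1,0,0,0,0,-8.5,0],[1,0,0,0,0,-8.5,0],[1,0,0,0,0,-5,0],[1,0,0,0,0,0,0],[1,0,0,0,0,0,0],[1,0,0,0,0,0,0],[1,0,0,0,0,0,0],[1,0,0,0,0,0,0]]]'
python3 -c "
from h import *
go([.4506,-.2997,.20],down(90))"
```

```text
t: 34.55
tool_pos: [0.5741, 0.0807, 0.2716]
orientation: [-1.569, -0.007, 0.003]
force: [0.6, -0.5, -1.2]
opening: 0.0198
t: 35.35
tool_pos: [0.4659, -0.2438, 0.2733]
orientation: [-1.571, -0.012, -0.001]
force: [0.9, -0.2, -2.1]
opening: 0.0193
t: 36.15
tool_pos: [0.4619, -0.2514, 0.2743]
orientation: [-1.368, -0.941, 0.933]
force: [0.0, 0.1, -0.8]
opening: 0.0195
t: 36.95
tool_pos: [0.4614, -0.2516, 0.2751]
orientation: [-1.209, -1.23, 1.224]
force: [-0.2, 0.7, -1.5]
opening: 0.0194
shift after turn [-4.81  7.51  1.08]
at [ 0.4614 -0.2516  0.2751] tool shift cm [-4.75  7.52  1.25] turn deg [ 0.51  1.24 -0.25] F [-0.2  0.7 -1.5] op 0.0194 t 36.95
```

```bash
python3 -m creep '[[[1,-2.4,0,0.6,0.5,1.2,-0.2],[1,-2.2,0,0.5,0,0,0],[1,0,3,0,0,0,0],[1,0,3,0,0,0,0],[1,0,2,0,0,0,0],[1,0,1,0,0,0,0],[1,0,0,0,0,0,0],[1,0,0,0,0,0,0]]]'
python3 -c "
from h import *
go([.4506,-.2997,.0565],down(90))"
```

```text
t: 37.75
tool_pos: [0.4517, -0.3005, 0.1845]
orientation: [-1.216, -1.206, 1.207]
force: [-0.6, -0.1, -0.8]
opening: 0.0197
shift after turn [ 0.08 12.8   0.11]
at [ 0.4517 -0.3005  0.1845] tool shift cm [ 0.12 12.8   0.15] turn deg [ 0.17 -0.26 -0.19] F [-0.6 -0.1 -0.8] op 0.0197 t 37.75
```

```bash
python3 -m creep '[[[1,0.1,2,0.1,0.2,-0.2,-0.2],[1,0,2,0,0,0,0],[1,0,1.5,0,0,0,0],[1,0,0.7,0,0,0,0],[1,0,0,0,0,0,0],[1,0,0,0,0,0,0],[1,0,0,0,0,0,0],[1,0,0,0,0,0,0]]]'
python3 -c "
from h import *
go([.4506,-.2997,.0565],down(90))"
```

```text
t: 38.55
tool_pos: [0.456, -0.3031, 0.1305]
orientation: [-1.224, -1.212, 1.21]
force: [-0.3, -0.1, -1.2]
opening: 0.0197
shift after turn [0.34 7.4  0.54]
at [ 0.456  -0.3031  0.1305] tool shift cm [0.41 7.39 0.62] turn deg [ 0.62 -0.04 -0.51] F [-0.3 -0.1 -1.2] op 0.0197 t 38.55
```

```bash
python3 -m creep '[[[1,0.4,0.5,0.6,0.6,0,-0.5],[1,0.1,1,0.2,0.1,0,-0.1],[1,0.1,1,0.1,0.1,0,-0.1],[1,0,0.5,0,0,0,0],[1,0,0,0,0,0,0],[1,0,0,0,0,0,0],[1,0,0,0,0,0,0],[1,0,0,0,0,0,0]]]'
python3 -c "
from h import *
go([.4506,-.2997,.0565],down(90))"
```

```text
t: 39.35
tool_pos: [0.4462, -0.2966, 0.098]
orientation: [-1.203, -1.208, 1.207]
force: [-0.5, 0.0, -1.9]
opening: 0.0196
shift after turn [-0.31  4.15 -0.44]
at [ 0.4462 -0.2966  0.098 ] tool shift cm [-0.33  4.14 -0.46] turn deg [-0.25 -0.04  0.25] F [-0.5  0.  -1.9] op 0.0196 t 39.35
```

```bash
python3 -m creep '[[[1,-0.3,0,-0.4,-0.2,0,0.2],[1,0,0,0,0,0,0],[1,0,0.5,0,0,0,0],[1,0,0.8,0,0,0,0],[1,0,0.8,0,0,0,0],[1,0,0.3,0,0,0,0],[1,0,0,0,0,0,0],[1,0,0,0,0,0,0]]]'
python3 -c "
from h import *
go([.4506,-.2997,.0565],down(90))"
```

```text
t: 40.15
tool_pos: [0.4508, -0.3002, 0.072]
orientation: [-1.21, -1.209, 1.209]
force: [-0.7, -0.6, -1.0]
opening: 0.0195
shift after turn [0.05 1.55 0.02]
at [ 0.4508 -0.3002  0.072 ] tool shift cm [0.05 1.55 0.02] turn deg [ 0.   -0.04 -0.01] F [-0.7 -0.6 -1. ] op 0.0195 t 40.15
```

```bash
python3 -m creep '[[[1,0,0.6,0,0,0,0],[1,0,0.5,0,0,0,0],[1,0,0.3,0,0,0,0],[1,0,0.1,0,0,0,0],[1,0,0,0,0,0,0],[1,0,0,0,0,0,0],[1,0,0,0,0,0,0],[1,0,0,0,0,0,0]]]'
python3 -c "
from h import *
go([.4506,-.2997,.0561],down(90))"
```

```text
t: 40.95
tool_pos: [0.4512, -0.3004, 0.0564]
orientation: [-1.211, -1.209, 1.209]
force: [0.5, 0.7, -0.8]
opening: 0.0199
shift after turn [0.07 0.03 0.06]
at [ 0.4512 -0.3004  0.0564] tool shift cm [0.07 0.03 0.06] turn deg [ 0.04 -0.04 -0.04] F [ 0.5  0.7 -0.8] op 0.0199 t 40.95
```

```bash
python3 -m creep '[[[0.4,0,0,0,0,0,0],[0.4,0,0,0,0,0,0],[0.4,0,0,0,0,0,0],[0.4,0,0,0,0,0,0],[0.4,0,0,0,0,0,0],[0.4,0,0,0,0,0,0],[0.4,0,-1.5,0,0,0,0],[0.4,0,-3,0,0,0,0]]]'
python3 -m creep '[[[0.4,0,-3,0,0,0,0],[0.4,0,-2,0,0,0,0],[0.4,-3.2,0,-1.1,0,0,0],[0.4,-3.2,0,-1.1,0,0,0],[0.4,-3.2,0,-1.1,0,0,0],[0.4,-3,0,-1,0,0,0],[0.4,0,0,0,0,0,0],[0.4,0,0,0,0,0,0]]]'
python3 - <<'E'
from h import *
go([.4985,-.4334,.0300],down(91.3))
c=cam('top'); s=cam('side','side12',(200,150,160,120),5)
for k in blobs(c,(105,120,40),(125,255,255),roi=(295,165,100,85)): print('blue',rect(c,k,.014),rect(c,k,.076),k.mean(0))
E
```

```text
t: 41.75
tool_pos: [0.449, -0.2986, 0.0997]
orientation: [-1.204, -1.207, 1.208]
force: [0.9, 0.1, -0.4]
opening: 0.0557
t: 42.55
tool_pos: [0.4973, -0.4316, 0.1686]
orientation: [-1.22, -1.212, 1.211]
force: [-0.2, -0.1, 0.8]
opening: 0.0558
shift after turn [-0.19 13.86 -0.12]
at [ 0.4973 -0.4316  0.1686] tool shift cm [-9.000e-02  1.386e+01 -1.000e-02] turn deg [ 0.45 -1.25 -0.4 ] F [-0.2 -0.1  0.8] op 0.0558 t 42.55
blue [ 455.4 -451.1   52.9   30.    88.9] [ 454.5 -437.8   51.1   29.    88.9] [362.23529412 219.        ]
blue [ 437.8 -306.1   18.8  116.3   88.3] [ 437.4 -297.7   18.2  112.5   88.3] [322.59090909 222.56060606]
```

View pics/side12.png

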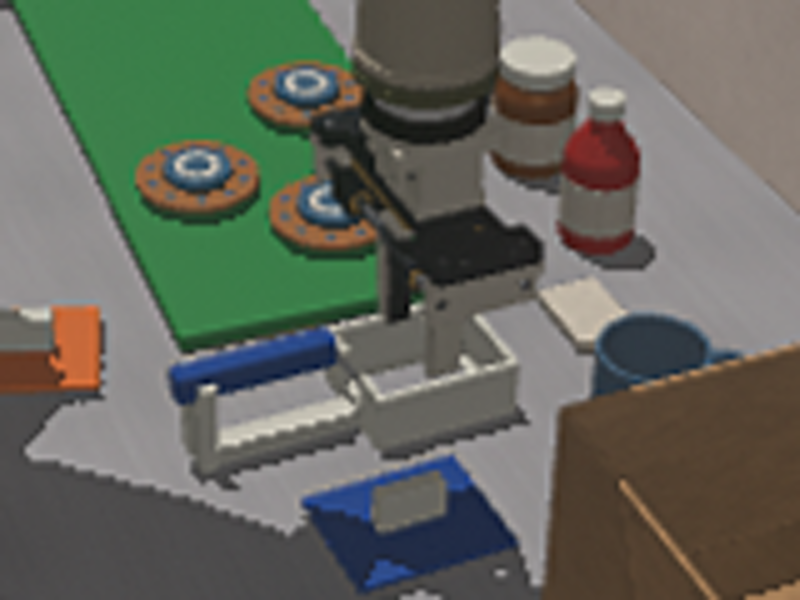

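The turner is back: handle on the rest at (250,365), blade in the box. The lid is at (410,510). Go down on its bar.

```bash
python3 -m creep '[[[0.4,-0.1,3,0,0.4,-1.2,-0.4],[0.4,0,3,0,0,0,0],[0.4,0,2,0,0,0,0],[0.4,0,1,0,0,0,0],[0.4,0,0.5,0,0,0,0],[0.4,0,0,0,0,0,0],[0.4,0,0,0,0,0,0],[0.4,0,0,0,0,0,0]]]'
python3 - <<'E'
from h import *
go([.4985,-.4334,.0300],down(91.3))
E
```

```text
t: 43.45
tool_pos: [0.4997, -0.4284, 0.0784]
orientation: [-1.204, -1.232, 1.23]
force: [0.2, 0.3, 0.1]
opening: 0.0558
shift after turn [-0.5   4.84  0.13]
at [ 0.4997 -0.4284  0.0784] tool shift cm [-0.47  4.84  0.17] turn deg [ 0.36  0.31 -0.28] F [0.2 0.3 0.1] op 0.0558 t 43.45
```

```bash
python3 -m creep '[[[0.4,-0.5,1,0.1,0.3,0.3,-0.3],[0.4,0,1.5,0,0,0,0],[0.4,0,1.2,0,0,0,0],[0.4,0,0.6,0,0,0,0],[0.4,0,0.2,0,0,0,0],[0.4,0,0,0,0,0,0],[0.4,0,0,0,0,0,0],[0.4,0,0,0,0,0,0]]]'
python3 - <<'E'
from h import *
go([.4985,-.4334,.0300],down(91.3))
E
```

```text
t: 44.25
tool_pos: [0.4992, -0.4346, 0.0302]
orientation: [-1.2, -1.226, 1.225]
force: [-0.3, 0.3, -0.6]
opening: 0.056
shift after turn [0.13 0.02 0.07]
at [ 0.4992 -0.4346  0.0302] tool shift cm [0.13 0.02 0.07] turn deg [ 0.08 -0.05 -0.  ] F [-0.3  0.3 -0.6] op 0.056 t 44.25
```

```bash
python3 -m creep '[[[1,0.1,0,0,0,0,0],[1,0,0,0,0,0,0],[1,0,0,0,0,0,0],[1,0,0,0,0,0,0],[1,0,0,0,0,0,0],[1,0,0,0,0,0,0],[1,0,0,0,0,0,0],[1,0,0,0,0,0,0]]]' 30
python3 -m creep '[[[1,0,-1,0,0,0,0],[1,0,-3,0,0,0,0],[1,0,-4,0,0,0,0],[1,0,-3,0,0,0,0],[1,0,-1,0,0,0,0],[1,0,0,0,0,0,0],[1,0,0,0,0,0,0],[1,0,0,0,0,0,0]]]'
python3 - <<'E'
from h import *
go([.5664,-.2995,.13],down(90.5))
E
```

```text
t: 45.05
tool_pos: [0.5001, -0.4342, 0.0321]
orientation: [-1.203, -1.227, 1.225]
force: [-0.8, 0.1, 0.1]
opening: 0.0157
t: 45.85
tool_pos: [0.4971, -0.4318, 0.1526]
orientation: [-1.194, -1.225, 1.224]
force: [0.2, 0.5, -2.9]
opening: 0.0158
shift after turn [13.17  2.26 -7.04]
at [ 0.4971 -0.4318  0.1526] tool shift cm [13.07  2.29 -7.22] turn deg [-0.15  0.76  0.22] F [ 0.2  0.5 -2.9] op 0.0158 t 45.85
```

```bash
python3 -m creep '[[[1,2.7,0,-1.5,0,0.7,0.2],[1,2.7,0,-1.5,0,0,0],[1,2.7,0,-1.5,0,0,0],[1,2.7,0,-1.5,0,0,0],[1,1.5,0,-0.8,0,0,0],[1,0.4,0,0,0,0,0],[1,0,0,0,0,0,0],[1,0,0,0,0,0,0]]]'
python3 - <<'E'
from h import *
go([.5675,-.2995,.10],down(90.5))
E
```

```text
t: 46.65
tool_pos: [0.5584, -0.2981, 0.1376]
orientation: [-1.183, -1.204, 1.215]
force: [-0.7, -0.5, -2.8]
opening: 0.0161
shift after turn [-0.14  3.76 -0.91]
at [ 0.5584 -0.2981  0.1376] tool shift cm [-0.18  3.74 -0.99] turn deg [-1.16 -0.14  0.64] F [-0.7 -0.5 -2.8] op 0.0161 t 46.65
```

```bash
python3 -m creep '[[[1,-0.2,0.8,-0.9,-1.1,0,0.6],[1,0,1.2,-0.1,0,0,0],[1,0,1,0,0,0,0],[1,0,0.4,0,0,0,0],[1,0,0,0,0,0,0],[1,0,0,0,0,0,0],[1,0,0,0,0,0,0],[1,0,0,0,0,0,0]]]'
python3 - <<'E'
from h import *
go([.5675,-.2995,.0691],down(90.5))
E
```

```text
t: 47.45
tool_pos: [0.565, -0.3052, 0.1011]
orientation: [-1.206, -1.207, 1.211]
force: [0.9, 0.0, -1.4]
opening: 0.0158
shift after turn [ 0.57  3.2  -0.25]
at [ 0.565  -0.3052  0.1011] tool shift cm [ 0.57  3.2  -0.26] turn deg [-0.19 -0.47  0.01] F [ 0.9  0.  -1.4] op 0.0158 t 47.45
```

```bash
python3 -m creep '[[[1,0.55,0.2,-0.25,-0.2,-0.4,0],[1,0,0.6,0,0,0,0],[1,0,0.6,0,0,0,0],[1,0,0.5,0,0,0,0],[1,0,0,0,0,0,0],[1,0,0,0,0,0,0],[1,0,0,0,0,0,0],[1,0,0,0,0,0,0]]]'
python3 - <<'E'
from h import *
go([.5675,-.2995,.0691],down(90.5))
E
```

```text
t: 48.25
tool_pos: [0.5682, -0.2989, 0.081]
orientation: [-1.206, -1.216, 1.215]
force: [0.3, -0.3, -1.7]
opening: 0.0159
shift after turn [-0.05  1.19  0.07]
at [ 0.5682 -0.2989  0.081 ] tool shift cm [-0.05  1.19  0.08] turn deg [ 0.07  0.01 -0.02] F [ 0.3 -0.3 -1.7] op 0.0159 t 48.25
```

```bash
python3 -m creep '[[[1,0,0.4,0,0,0,0],[1,0,0.4,0,0,0,0],[1,0,0.3,0,0,0,0],[1,0,0.1,0,0,0,0],[1,0,0,0,0,0,0],[1,0,0,0,0,0,0],[1,0,0,0,0,0,0],[1,0,0,0,0,0,0]]]'
python3 - <<'E'
from h import *
go([.5675,-.2995,.0691],down(90.5))
E
```

```text
t: 49.05
tool_pos: [0.5702, -0.2998, 0.0701]
orientation: [-1.211, -1.219, 1.215]
force: [0.5, 0.4, -0.9]
opening: 0.0158
shift after turn [0.03 0.1  0.27]
at [ 0.5702 -0.2998  0.0701] tool shift cm [0.03 0.1  0.27] turn deg [ 0.31  0.   -0.13] F [ 0.5  0.4 -0.9] op 0.0158 t 49.05
```

```bash
python3 -m creep '[[[1,0,0.1,0.2,0,0,0],[1,0,0,0,0,0,0],[0.4,0,0,0,0,0,0],[0.4,0,0,0,0,0,0],[0.4,0,0,0,0,0,0],[0.4,0,0,0,0,0,0],[0.4,0,0,0,0,0,0],[0.4,0,0,0,0,0,0]]]'
python3 -m creep '[[[0.4,0,0,0,0,0,0],[0.4,0,-2,0,0,0,0],[0.4,0,-4,0,0,0,0],[0.4,0,-4,0,0,0,0],[0.4,0,-4,0,0,0,0],[0.4,0,-2,0,0,0,0],[0.4,0,0,0,0,0,0],[0.4,0,0,0,0,0,0]]]'
python3 - <<'E'
from h import *
go([.30,.30,.25],down(90))
s=cam('side','side13',(200,150,160,120),5)
c=dict(np.load("top0.npz"))
k=[k for k in blobs(c,(0,0,50),(180,60,150),roi=(150,234,28,30),amin=40)]
for q in k: print("base",rect(c,q,.025),cv2.boundingRect(q))
cv2.imwrite("pics/fan.png",cv2.resize(cv2.cvtColor(c["frame"],cv2.COLOR_RGB2BGR)[225:275,135:195],None,fx=10,fy=10,interpolation=cv2.INTER_CUBIC))
E
```

```text
t: 49.85
tool_pos: [0.5675, -0.3, 0.0691]
orientation: [-1.21, -1.218, 1.215]
force: [-0.7, 0.1, -0.4]
opening: 0.0549
t: 50.65
tool_pos: [0.5652, -0.2987, 0.2319]
orientation: [-1.205, -1.216, 1.215]
force: [0.7, 0.6, 0.2]
opening: 0.0553
shift after turn [59.87 -1.81 26.52]
at [ 0.5652 -0.2987  0.2319] tool shift cm [60.1  -1.8  26.01] turn deg [0.01 0.49 0.02] F [0.7 0.6 0.2] op 0.0553 t 50.65
base [356.2 291.1 101.3 108.8  89.5] (150, 234, 28, 30)
```

View pics/side13.png

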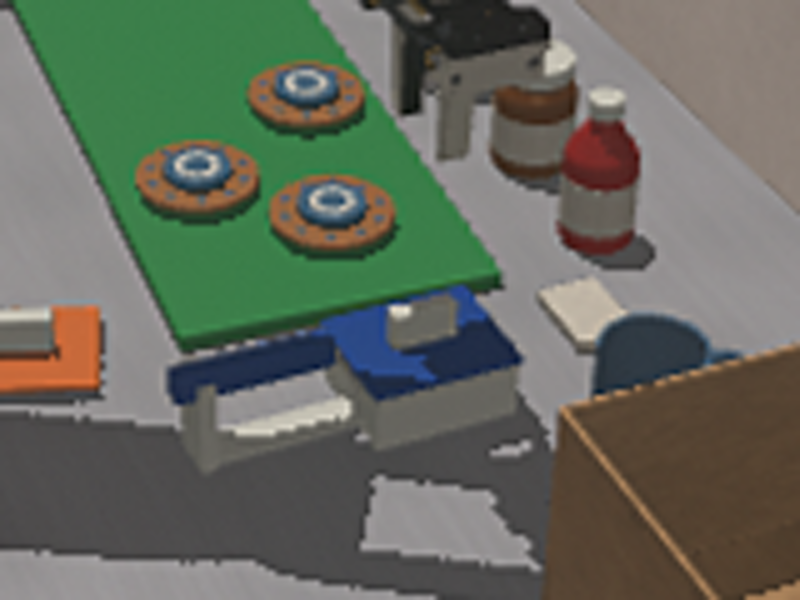

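View pics/fan.png

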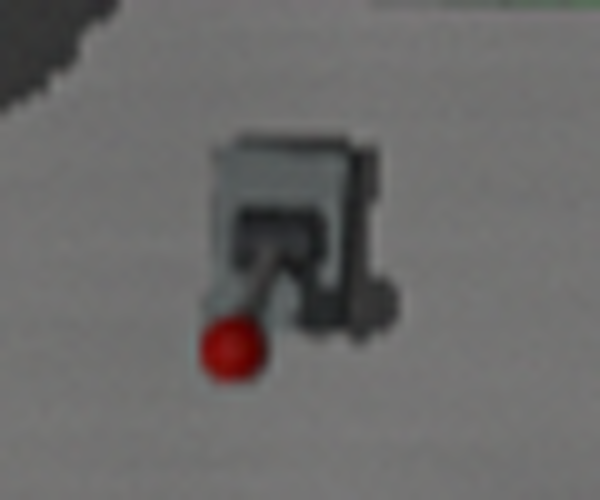

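The lid sits flush on the box at (430,345). In the fan crop the knob is at (234,350), i.e. full-frame (158.4,260), and the hinge slot is near (280,240), i.e. (163,249). Work out the geometry next.

Run:
```python
from h import *
c=dict(np.load("top0.npz")); s=dict(np.load("side0.npz"))
print("knob",ray(c,[158.4,259.9],.092)[0].round(4),"slot",ray(c,[163,248.8],.025)[0].round(4))
print("base corners",ray(c,[[156.9,239.8],[169.8,239.8],[169,257.5],[156,256]],.025).round(4).tolist())
go([.25,.25,.25],down(90)); print(pose()[2]["q"])
k=[k for k in blobs(cam('top'),(0,150,60),(6,255,255),roi=(145,230,35,40),amin=5)]
for q in k: print(q.mean(0))
```

```text
knob [0.3182 0.2971 0.092 ] slot [0.355  0.2929 0.025 ]
base corners [[0.3889, 0.3156, 0.025], [0.388, 0.2672, 0.025], [0.3223, 0.2707, 0.025], [0.3288, 0.3192, 0.025]]
shift after turn [54.86 -1.83 31.51]
at [ 0.5651 -0.2986  0.2317] tool shift cm [55.13 -1.8  31.04] turn deg [-0.    0.49  0.03] F [ 0.1  0.8 -0.3] op 0.0555 t 50.7
[-5.66538438e-01  2.35298292e-01  1.36676245e+00  3.76641117e-04
  1.53985383e+00 -2.14592993e+00]
[157.78571429 259.5       ]
```

```bash
python3 -c "
from h import *
c=dict(np.load('top0.npz')); k=max(blobs(c,(0,150,40),(8,255,255),roi=(80,215,40,35),amin=10),key=len); print('wine cap',ray(c,k.mean(0),.285),k.mean(0))"
python3 -m creep '[[[1,0,0,0,0,8.5,0],[1,0,0,0,0,8.5,0],[1,0,0,0,0,8.5,0],[1,0,0,0,0,8.5,0],[1,0,0,0,0,8.5,0],[1,0,0,0,0,8.5,0],[1,0,0,0,0,8.5,0],[1,0,0,0,0,8.5,0]]]'
python3 -m creep '[[[1,0,0,0,0,8.5,0],[1,0,0,0,0,8.5,0],[1,0,0,0,0,5,0],[1,0,0,0,0,0,0],[1,-2,0,4,0,0,0],[1,-2,0,4,0,0,0],[1,-2,0,4,0,0,0],[1,-2,0,4,0,0,0]]]'
python3 -m creep '[[[1,-2,0,4,0,0,0],[1,-2,0,4,0,0,0],[1,-2,0,4,0,0,0],[1,-2,0,4,0,0,0],[1,-2,0,4,0,0,0],[1,-2,0,4,0,0,0],[1,-2,0,4,0,0,0],[1,0,0,0,0,0,0]]]'
python3 -c "
from h import *
go([.26,.298,.2],down(0))"
```

```text
wine cap [[0.42512842 0.46723271 0.285     ]] [ 93.82758621 231.34482759]
t: 51.55
tool_pos: [0.5575, -0.2939, 0.2098]
orientation: [-1.529, -0.277, 0.312]
force: [0.7, 0.0, -0.1]
opening: 0.001
t: 52.35
tool_pos: [0.4707, -0.1283, 0.196]
orientation: [-1.539, 0.051, 0.031]
force: [0.4, 1.6, 0.4]
opening: 0.0008
t: 53.15
tool_pos: [0.3174, 0.1654, 0.204]
orientation: [-1.535, 0.038, 0.064]
force: [0.7, -0.3, 0.3]
opening: 0.0008
shift after turn [-5.74  0.4  13.26]
at [0.3174 0.1654 0.204 ] tool shift cm [-5.47  1.23 13.33] turn deg [-2.01  0.96 -3.73] F [ 0.7 -0.3  0.3] op 0.0008 t 53.15
```

```bash
python3 -m creep '[[[1,0,0,0,-2,1,-3.7],[1,-2,-0.5,3.5,0,0,0],[1,-2,0,3.5,0,0,0],[1,-1.2,0,3.5,0,0,0],[1,0,0,2,0,0,0],[1,0,0,0,0,0,0],[1,0,0,0,0,0,0],[1,0,0,0,0,0,0]]]'
python3 -c "
from h import *
go([.262,.3,.09],down(0))"
```

```text
t: 53.95
tool_pos: [0.2614, 0.2899, 0.2016]
orientation: [-1.58, -0.012, 0.019]
force: [-0.6, 0.9, -0.1]
opening: 0.0003
shift after turn [ 0.06 11.16  1.01]
at [0.2614 0.2899 0.2016] tool shift cm [ 0.13 11.15  1.12] turn deg [ 0.54  1.12 -0.27] F [-0.6  0.9 -0.1] op 0.0003 t 53.95
```

```bash
python3 -m creep '[[[1,0,1,1,0.5,1,-0.3],[1,0,2,0,0,0,0],[1,0,3,0,0,0,0],[1,0,2,0,0,0,0],[1,0,1,0,0,0,0],[1,0,0.5,0,0,0,0],[1,0,0,0,0,0,0],[1,0,0,0,0,0,0]]]'
python3 -c "
from h import *
go([.262,.299,.09],down(0))"
```

```text
t: 54.75
tool_pos: [0.2664, 0.2937, 0.1047]
orientation: [-1.571, 0.002, -0.008]
force: [0.2, 0.9, 0.5]
opening: 0.0004
shift after turn [-0.44  1.47  0.53]
at [0.2664 0.2937 0.1047] tool shift cm [-0.45  1.47  0.53] turn deg [ 0.01 -0.37  0.23] F [0.2 0.9 0.5] op 0.0004 t 54.75
```

```bash
python3 -m creep '[[[1,0,1,0.4,0,0,0],[1,0,0.3,0,0,0,0],[1,0,0,0,0,0,0],[1,1.2,0,-0.1,0,0,0],[1,1.2,0,-0.1,0,0,0],[1,1.2,0,-0.1,0,0,0],[1,1.2,0,-0.1,0,0,0],[1,1.2,0,-0.1,0,0,0]]]'
python3 -c "
from h import *
go([.3625,.289,.092],down(0))"
```

```text
t: 55.55
tool_pos: [0.3325, 0.2941, 0.0942]
orientation: [-1.567, -0.002, -0.009]
force: [-0.5, 0.2, 0.9]
opening: 0.0003
shift after turn [ 3.    0.22 -0.51]
at [0.3325 0.2941 0.0942] tool shift cm [ 3.    0.24 -0.49] turn deg [-0.2  -0.25  0.44] F [-0.5  0.2  0.9] op 0.0003 t 55.55
```

```bash
python3 -m creep '[[[1,0.8,0.2,-0.2,0,0,0],[1,0.8,0,-0.1,0,0,0],[1,0.8,0,-0.1,0,0,0],[1,0.6,0,0,0,0,0],[1,0.4,0,0,0,0,0],[1,0.2,0,0,0,0,0],[1,0.2,0,0,0,0,0],[1,0,0,0,0,0,0]]]'
python3 -c "
from h import *
go([.3625,.289,.092],down(0))"
```

```text
t: 56.35
tool_pos: [0.3671, 0.2888, 0.091]
orientation: [-1.57, 0.013, 0.005]
force: [-0.5, -0.1, 0.7]
opening: 0.0005
shift after turn [-0.46 -0.1   0.02]
at [0.3671 0.2888 0.091 ] tool shift cm [-0.46 -0.1   0.02] turn deg [-0.03 -0.3  -0.67] F [-0.5 -0.1  0.7] op 0.0005 t 56.35
```

```bash
python3 -m creep '[[[1,0.2,0,0,0,0,0],[1,0.2,0,0,0,0,0],[1,0.2,0,0,0,0,0],[1,0.2,0,0,0,0,0],[1,0,0,0,0,0,0],[1,0,0,0,0,0,0],[1,0,0,0,0,0,0],[1,0,0,0,0,0,0]]]'
python3 -c "
from h import *
go([.3625,.289,.092],down(0))
s=cam('side')
for k in blobs(s,(0,150,60),(6,255,255),roi=(170,120,90,70),amin=3): print('red side',k.mean(0))
p=s['R']@np.array([.393,.289,.092])+s['t']; p=s['intrinsics']@p; print('expected',p[:2]/p[2])"
```

```text
t: 57.15
tool_pos: [0.3673, 0.289, 0.091]
orientation: [-1.573, 0.024, 0.022]
force: [-3.1, 0.1, 2.6]
opening: 0.0005
shift after turn [-0.48 -0.1   0.  ]
at [0.3673 0.289  0.091 ] tool shift cm [-0.48 -0.09  0.  ] turn deg [ 0.15 -0.09 -1.68] F [-3.1  0.1  2.6] op 0.0005 t 57.15
red side [192.25 142.  ]
expected [192.19356271 142.4950998 ]
```

It's blocked at the stop: 3 N, no further motion, and the knob is at the predicted end point. Retreat and check.

```bash
python3 -m creep '[[[1,0.1,0,0,0,0,0],[1,-1,0,0,0,0,0],[1,-2.5,0,0,0,0,0],[1,-2.5,0,0,0,0,0],[1,-1,-2,0,0,0,0],[1,0,-4,0,0,0,0],[1,0,-4,0,0,0,0],[1,0,-3,0,0,0,0]]]'
python3 -m creep '[[[1,0,-2,-4,0,0,0],[1,0,0,-4,0,0,0],[1,0,0,-4,0,0,0],[1,0,0,-4,0,0,0],[1,0,0,-4,0,0,0],[1,0,0,-2,0,0,0],[1,0,0,0,0,0,0],[1,0,0,0,0,0,0]]]'
python3 - <<'E'
from h import *
c=cam('top','topF',(90,130,270,160),2.9)
for k in blobs(c,(0,150,60),(6,255,255),roi=(145,225,35,45),amin=5): print('knob',ray(c,k.mean(0),.092).round(4),k.mean(0))
for k in blobs(c,(5,60,40),(22,255,255),roi=(143,155,152,75),amin=60): print("cork",rect(c,k,.029),cv2.boundingRect(k))
for k in blobs(c,(105,120,40),(125,255,255),roi=(295,165,60,85)): print("blue",rect(c,k,.051),rect(c,k,.076),k.mean(0))
for u,v in((313,183),(330,183),(313,197),(330,198)):
    o=-c["R"].T@c["t"]; d=c["R"].T@np.linalg.inv(c["intrinsics"])@[u,v,1]; print((o+d*c["depth"][v,u]).round(4))
go([0,0,0])
E
```

```text
t: 58.0
tool_pos: [0.2955, 0.287, 0.2211]
orientation: [-1.578, 0.029, 0.025]
force: [0.2, 0.6, 0.0]
opening: 0.0004
t: 58.8
tool_pos: [0.2983, 0.0622, 0.2497]
orientation: [-1.574, 0.01, 0.008]
force: [-0.5, 0.0, 0.0]
opening: 0.0002
knob [[0.3937 0.2936 0.092 ]] [159.26666667 238.8       ]
cork [501.4  -8.8  95.4  95.3  44. ] (230, 195, 27, 27)
cork [580.4 -94.8  93.9  94.2  88.8] (253, 174, 26, 26)
cork [633.   77.3  94.3  94.8  89. ] (207, 161, 26, 26)
blue [ 435.8 -301.1   18.4  117.6   88.3] [ 435.6 -297.7   18.2  116.    88.3] [322.8115942  223.76811594]
blue [ 565.1 -299.3   95.8  111.4   88.8] [ 563.2 -295.9   94.5  109.9   88.8] [320.90740741 189.0462963 ]
[ 0.5889 -0.272   0.0393]
[ 0.5862 -0.333   0.0543]
[ 0.5358 -0.2689  0.0525]
[ 0.5307 -0.3312  0.0543]
shift after turn [-29.54  25.33  -6.16]
at [0.2983 0.0625 0.2497] tool shift cm [-29.54  25.33  -6.16] turn deg [0. 0. 0.] F [ 1.  -0.7 -0.1] op 0.0004 t 58.85
```

View pics/topF.png

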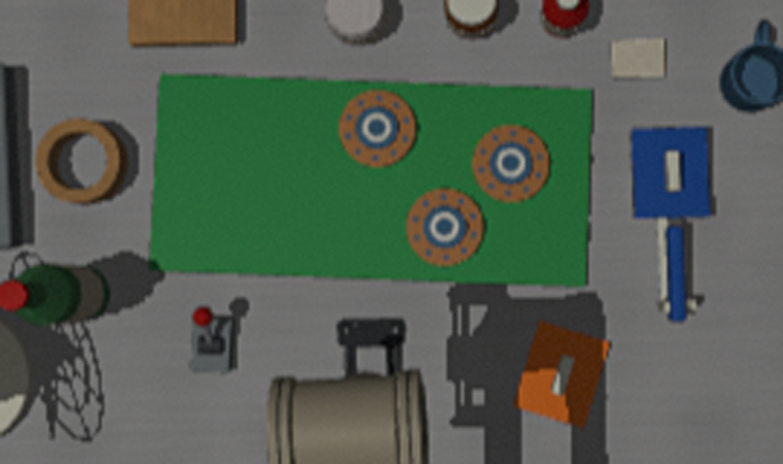

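All three trivets lie tile up, including one knocked aside to (510,163). The lid is on the box at (672,170), and the knob has swung over to (203,316). Handing in.

```bash
python3 -c "
from plant import robot
print(robot.close_job())"
```

```text
the job is handed in; nothing more can be done
None
```

The job is done and handed in at about 59 s of the 184 s allowed. I took off the lid and used the turner to tip over the two trivets lying pad side up. Then I put the turner back on its rest, closed the box and pushed the fan lever to its stop.

**Last checks (top picture, with side views along the way):**
- **Trivets:** All three on the board lie flat, blue tile up. One of them shifted about 4–5 cm while the arm was elsewhere. I took this to be the announced knock; it still lies flat and clear of the others.
- **Lid and turner:** The lid's centre is within 1 mm of where it started, and it looks flush on the box in the side view. Three of four depth readings on its top were 52–54 mm (51 mm expected, and the camera reads a few mm high). The fourth, 39 mm, disagreed; I put it down to a stray reading. The handle is back on its rest.
- **Fan lever:** The tool stopped moving at 3 N of push. After I backed off, the knob was within about 5 mm of its calculated end position.

**What went wrong on the way:** The first lid grasp closed on air because I lifted too soon; the second held. The first trivet stuck near upright until I eased the blade up and pushed on.

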